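Gauge a price lath against a flip stop

TASK

Set the wooden price lath to length in the trimming jig: swing the flip stop all the way down onto the fence, then, without lifting the lath off the bed, slide it flush against the fence and up against the stop, pushing firmly but gently until the stop's loose end play is used up and it no longer gives (about 7 N; over 15 N bruises the lath). Then let go, swing the stop all the way back up and leave the lath exactly where it was gauged, with the other things on the counter undisturbed.

Things in the scene. Friction and masses are not known exactly. Their poses are not given: they have to be found in the camera images.
- trim_jig: Fixed trimming jig. Plywood bed 115 x 340 mm, 12 mm thick, with an aluminium fence along its far long side. Origin on the underside; x across the bed to the fence, y along the fence, z up. Bed: x -70 to 45, y -170 to 170, top at z = 12 mm. Fence: front face at x = 30 mm, 15 mm thick, rises only 14 mm above the bed, so the 34 mm high lath can be gripped above it.
- stop_carriage: Dark steel carriage clamped on the fence (fixed), 60 mm long along it, nothing in front of the fence face. Origin: on the bed at the foot of the fence's front face, mid-length of the carriage; axes parallel to the jig's. The lath lies on its +y side. The stop's hinge line is parallel to y at x = 20, z = 42 mm of this frame; the hinge lugs reach z = 50 mm.
- flip_stop (a joint): Angle of the aluminium flip stop: 0 = fully down, resting on the carriage with its arm level over the bed; 1.57 = arm upright; 1.9 = fully up, leaning back. Both ends are hard. Stiff hinge, stays where left; 1 to 1.5 N at the pin turns it. Arm 16 mm wide, 6 mm thick, reaching 75 mm from the hinge. If it is dragged to +y while being lifted it nudges the lath out of place.
- stop_pin (a point): Middle of the stop's round steel handle pin: 10 mm thick, 42 mm long with a 13 mm button at the free end, parallel to the hinge line and 70 mm from it, sticking out of the arm's end on the -y side, away from the lath. This point is 20 mm from the arm's side. With the stop down the pin is 42 mm above the bed, free underneath. Axes turn with the stop.
- stop_face (a point): Centre of the stop's flat gauging face (30 x 36 mm), looking to +y to meet the lath's end; when down it hangs 5 to 35 mm in front of the fence, to 4 mm above the bed. The stop has up to 5 mm loose end play along the fence, stands anywhere in it, and is dragged in it by 1 to 2 N; pushed to -y it goes firm at the end of the play: that firm position sets the length.
- price_lath: Loose straight lath of plain brown wood, 20 mm wide (x), 140 mm long (y), 34 mm high (z), with a shallow groove along its top, about 0.09 kg. Origin: centre of its underside. At the start it stands on the bed, away from the fence and 5 to 15 cm short of the stop, somewhat askew.
- tape_masking: roll of masking tape, a bystander near the work
- stapler: closed stapler, a bystander near the work
- coin_roll1: paper coin roll, a bystander near the work
- counter_bell: counter bell, a bystander near the work

How it is judged:
On the way, in this order (a step that is already met when the one before it is completed fails the run):
1. the flip stop is fully down on the fence (within 0.06 rad) (value of joint flip_stop below 0.06 rad), for 0.2 s.
2. the lath, flush along the fence on the bed, is held against the lowered stop with more than 4 N, all end play used up (contact force between price_lath and flip_stop above 4 N and value of joint flip_stop below 0.06 rad and y of price_lath in the frame of stop_carriage between 0.071 and 0.075 m and x of price_lath in the frame of stop_carriage between -0.0125 and -0.0075 m and z of price_lath in the frame of stop_carriage below 0.004 m and angle between the y axis of price_lath and the y axis of stop_carriage, either way round below 0.03 rad), for 0.3 s.
3. the flip stop is swung back up (past 1.5 rad) (value of joint flip_stop above 1.5 rad), for 0.2 s.
At the end, for the whole second after the job is handed in: The flip stop is up (past 1.5 rad) and at rest; the lath lies still on the bed where it was gauged: its end within 2 mm of the stop's firm position (lath centre 73 mm along +y from the carriage's origin), its side within 2.5 mm of the fence and parallel to it within 0.03 rad (value of joint flip_stop above 1.5 rad and y of price_lath in the frame of stop_carriage between 0.071 and 0.075 m and x of price_lath in the frame of stop_carriage between -0.0125 and -0.0075 m and z of price_lath in the frame of stop_carriage below 0.004 m and angle between the y axis of price_lath and the y axis of stop_carriage, either way round below 0.03 rad and linear speed of price_lath below 0.01 m/s and angular speed of price_lath below 0.1 rad/s and velocity of joint flip_stop below 0.1 rad/s); the robot touches nothing.
It fails at once if the lath is pressed against the stop with more than 15 N (contact force between price_lath and flip_stop above 15 N).
It fails at once if the lath is lifted more than 15 mm off the bed (z of price_lath in the frame of stop_carriage above 0.015 m).
It fails at once if the lath is tipped over (angle between price_lath's own z axis and vertical above 0.5 rad).
It fails at once if the tape, stapler, coin roll or bell is moved more than 15 mm (distance of any of tape_masking, stapler, coin_roll1, counter_bell from where it was at the start of the episode above 0.015 m).
It also fails if it takes over 72 s, if anything falls off the work surface, if the arm or the gripper's body presses on something with over 40 N, if the wrist force passes 120 N, or if a joint passes its speed limit or range.

ROBOT

A 6-joint arm with a two-finger parallel gripper is mounted at the origin on a cart in front of the work surface, level with it; the furniture and walls round the work are solid. World frame = base frame: x ahead of the robot, y to its left, z up, the work surface at z = 0. Lengths are in m, angles in rad, forces in N, time in s.
With the tool pointing down it reaches from about 0.4 to 0.825 m from the base axis. Payload 7 kg.
Tool frame: the origin (TCP) lies between the finger pads; the fingertips stand 8 mm ahead of it and the grasp point (between the pads) lies 11 mm behind it; z points along the fingers, x is the direction in which the jaws open and shut, and the axes are right-handed (so a half turn about z gives the same grasp; the last joint's range is limited). The gripper opens to 85 mm and grips with 20 to 120 N. Pads are 22 mm wide; open, the fingers measure 114 mm over their backs; the gripper's body (76 mm by 85 mm) begins 54 mm behind the grasp point. The pads swing forward as they close: fully open they stand 13 mm farther back than shut.
Start: joints at [-0.997, 0.359, 0.012, 0, -1.224, -0.288], TCP at [0.19, -0.648, 0.239] pointing down, gripper open.
Joint ranges: [-3.07, 3.07], [-1.43, 2.12], [-1.02, 1.25], [-3.03, 1.67], [-3.05, -0], [-3.03, 3.03]. Speed limits (rad/s): [2.39, 2.39, 3.01, 3.14, 3.14, 3.14].

INTERFACE

Orientations are given as a unit quaternion [x, y, z, w].
In Python, from cell import * gives the robot as it stands. The module is installed in compiled form; this text tells all that it offers.
- The arm moves only by the tool apply_moves, never from a script. Its argument "rows" is a list of rows, each a list of 3 entries, a list of its own where there are three numbers: the finger opening in m, from 0 to 0.0854, then the shift along the world's x, y, z in m, then the turn, a rotation vector about the world's x, y, z in degrees. A call has 1 to 8 rows; each row is the pose to reach, as a shift and turn from the pose commanded when the call began; what a row does not reach only later rows make up. A row lasts 1/10 s, in which the tool goes at most 50 mm and 8.59 degrees, less where a joint would pass 70% of its speed; a pose out of reach is approached as far as the arm can. A call with a gripper value outside its range is refused whole. The fingers move at their own pace and stop on an object; the grip force is fixed at half the most. Time passes only in rows, so rows that repeat a pose let the fingers close. It gives the time, the measured TCP pose, the force and the opening at its end, in the units of the state.
- state(): the state, without advancing time (a new reading comes with each control period).
- get_image(name): name is "scene" or "side" or "wrist"; returns the picture (400x640x3 uint8, red, green, blue); there is no depth.
- camera_model(name): a dict with "fx", "fy", "cx", "cy" (pixels), "world_from_camera" (4x4, takes a point from camera to world coordinates); the wrist camera has in their place "hand_eye" (4x4, takes a point from camera to tool coordinates, whose origin is the TCP and whose axes are the tool frame's). Camera axes: x right, y down, z forward; pixel columns grow to the right and rows downward; lengths in m; the calibration is good to about 2 mm. A picture is of the moment at which its call begins: read the wrist's pose just before it. camera_model takes no time and is no camera call.
- job_done(): hands the job in, once; it reports no verdict.
Trained networks look in the newest picture that a camera, given by its name, has taken for a name from the list of things; names that differ only in an ending like _2 or _b are one class to them, and where a whole thing is asked for, a point or a joint stands for the part that bears it (a point fixed in the world has none). Each returns a list of dicts, best first, with "confidence" (0 to 1); they miss things now and then, are a little off and sometimes report something else, mostly with a low value. They report only what shows in the picture. A call takes as long as a camera call.
- recognise(target, camera): "rect" ([left, top, right, bottom] in pixels, round what is visible of it).
- silhouettes(target, camera): "mask" (400x640 bool, what is visible of it) and "rect" ([left, top, right, bottom] in pixels, round what is visible of it).
The state is a dict: "t": time; "joint_pos": joint angles; "qd": joint speeds; "effort": joint torques, N m; "eef_pos": TCP position; "eef_rot": TCP orientation; "contact_force": force on the tool from outside, world axes, zero at the start; "torque": the same for the moment, N m; "grip_width": finger opening in m.
Only numpy, scipy, OpenCV 4.12 (cv2) and the standard library are available. Lean on these libraries where they do the work, as an engineer would, in place of code of your own. Each camera call takes 0.05 s, during which the arm holds its last target.

## Working session

There is one attempt and no reset: what is moved stays moved. The work goes in short steps, Python scripts to look and compute and a tool call to move; the robot and the scene stay as the last step left them, time stands still between calls to the robot, and variables do not carry over. Pictures are saved under pics/ and viewed, and the job is handed in when it is done.

Besides the shell and the picture viewer there is one more tool, called after "Request:" by a JSON object that holds its "fn" and its "kwargs". apply_moves: Moves the arm, as the interface text tells. Its arguments: {"type":"object","properties":{"rows":{"type":"array","items":{"type":"array"}}},"required":["rows"]}

```bash
mkdir -p pics; python3 - <<'E'
from cell import *
import cv2,numpy as np
s=state();print(s)
for n in ["scene","side","wrist"]:
    im=get_image(n);cv2.imwrite(f"pics/{n}0.png",im[:,:,::-1])
    m=camera_model(n);print(n,{k:np.round(v,4).tolist() for k,v in m.items()})
E
```

```text
{'t': 0.0, 'joint_pos': array([-9.96922845e-01,  3.59388516e-01,  1.11047635e-02, -3.53933424e-04,
       -1.22408535e+00, -2.88080787e-01]), 'qd': array([-0.00107376, -0.00136799, -0.00132277, -0.00063317, -0.00051813,
        0.00068953]), 'effort': array([-1.59815445e-04, -5.83319092e+01,  2.93423331e+01,  6.93680093e+00,
       -5.96234371e-03,  1.04283398e-06]), 'eef_pos': array([ 0.19014199, -0.64720489,  0.2383819 ]), 'eef_rot': array([ 5.99248320e-01,  8.00562805e-01,  4.28961314e-04, -6.79766687e-04]), 'contact_force': array([-0.22934137, -0.84259652, -0.74608112]), 'torque': array([-0.00794119, -0.02793456, -0.02385264]), 'grip_width': 0.08571530311452497}
scene {'fx': 423.7219, 'fy': 423.7219, 'cx': 322.0993, 'cy': 203.8088, 'world_from_camera': [[-0.7585, -0.3615, 0.5422, -0.2723], [-0.6513, 0.3954, -0.6476, 1.0444], [0.0197, -0.8444, -0.5354, 0.83], [0.0, 0.0, 0.0, 1.0]]}
side {'fx': 462.3017, 'fy': 462.3017, 'cx': 323.1929, 'cy': 199.3611, 'world_from_camera': [[0.9989, 0.0404, -0.022, 0.5582], [0.0393, -0.5005, 0.8648, -1.1294], [0.024, -0.8648, -0.5016, 0.7716], [0.0, 0.0, 0.0, 1.0]]}
wrist {'fx': 360.7692, 'fy': 360.7692, 'cx': 323.6656, 'cy': 199.0425, 'hand_eye': [[1.0, -0.0001, -0.0002, 0.0004], [0.0001, 0.9502, 0.3117, -0.0784], [0.0002, -0.3117, 0.9502, -0.134], [0.0, 0.0, 0.0, 1.0]]}
```

View pics/scene0.png

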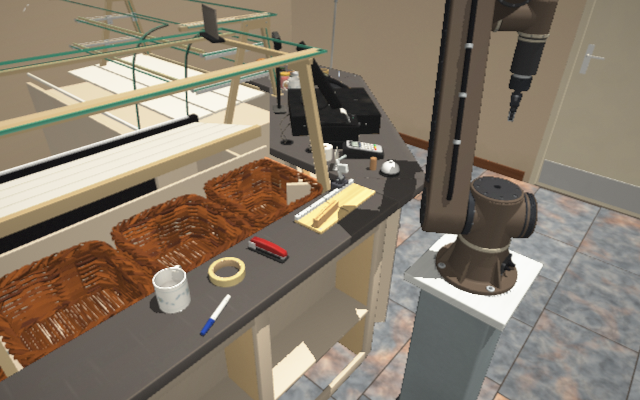

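View pics/side0.png

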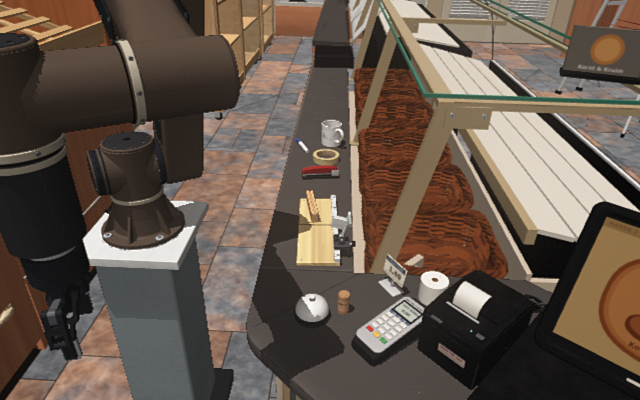

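View pics/wrist0.png

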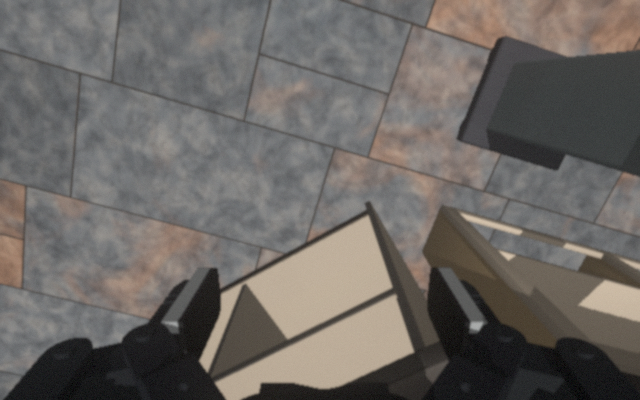

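```bash
cat > h.py <<'E'
from cell import *
import cv2,numpy as np
from scipy.spatial.transform import Rotation as R
def cam(n,s=None):
    m=camera_model(n)
    if n=="wrist":
        s=s or state()
        T=np.eye(4);T[:3,:3]=R.from_quat(s["eef_rot"]).as_matrix();T[:3,3]=s["eef_pos"]
        W=T@np.array(m["hand_eye"])
    else: W=np.array(m["world_from_camera"])
    return m,W
def ray(c,u,v,z):
    m,W=c
    d=W[:3,:3]@np.array([(u-m["cx"])/m["fx"],(v-m["cy"])/m["fy"],1])
    o=W[:3,3];return o+d*(z-o[2])/d[2]
def proj(c,p):
    m,W=c
    q=np.linalg.inv(W)@np.append(p,1);return np.array([m["fx"]*q[0]/q[2]+m["cx"],m["fy"]*q[1]/q[2]+m["cy"]])
def crop(n,im,x0,y0,x1,y1,k):
    c=cv2.resize(im[y0:y1,x0:x1,::-1],None,fx=k,fy=k,interpolation=cv2.INTER_CUBIC);cv2.imwrite(n,c)
E
python3 - <<'E'
from h import *
a=cv2.imread("pics/side0.png")[:,:,::-1];crop("pics/sidec.png",a,270,170,390,290,5)
a=cv2.imread("pics/scene0.png")[:,:,::-1];crop("pics/scenec.png",a,260,130,420,240,5)
c=cam("side")
for u,v in [(300,197),(297,264),(340,264),(335,197)]: print(u,v,ray(c,u,v,.012).round(3))
for u,v in [(312,320),(344,312),(320,178),(326,160),(255,300),(350,200),(358,260)]: print(u,v,ray(c,u,v,.0).round(3))
c=cam("scene")
for u,v in [(296,220),(313,229),(375,190),(360,184)]: print(u,v,ray(c,u,v,.012).round(3))
E
```

```text
300 197 [0.448 0.19  0.012]
297 264 [ 0.469 -0.164  0.012]
340 264 [ 0.583 -0.156  0.012]
335 197 [0.563 0.199 0.012]
312 320 [ 0.52  -0.352  0.   ]
344 312 [ 0.594 -0.322  0.   ]
320 178 [0.507 0.354 0.   ]
326 160 [0.523 0.508 0.   ]
255 300 [ 0.38  -0.295  0.   ]
350 200 [0.614 0.204 0.   ]
358 260 [ 0.632 -0.12   0.   ]
296 220 [0.555 0.193 0.012]
313 229 [0.477 0.193 0.012]
375 190 [ 0.471 -0.156  0.012]
360 184 [ 0.541 -0.155  0.012]
```

View pics/sidec.png

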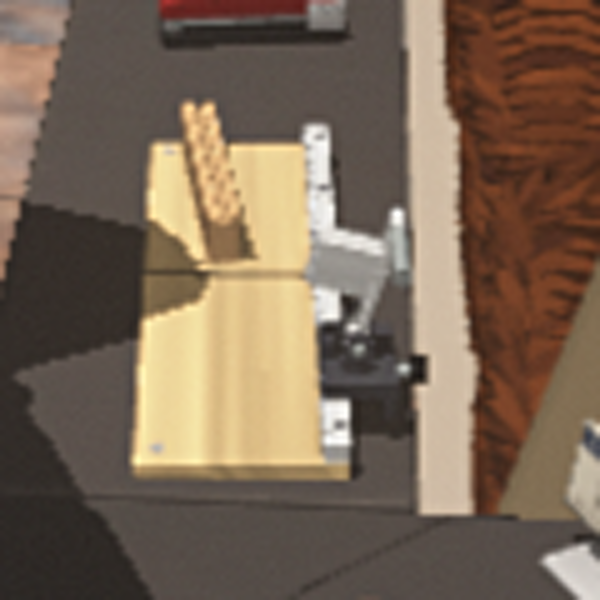

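View pics/scenec.png

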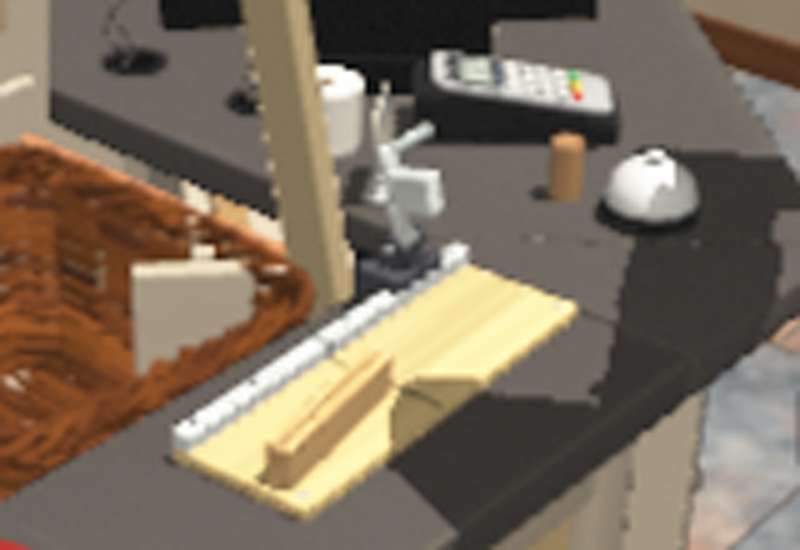

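```bash
cat >> h.py <<'E'
def tri(pts):
    A=np.zeros((3,3));b=np.zeros(3);L=[]
    for c,(u,v) in pts:
        m,W=c
        d=W[:3,:3]@np.array([(u-m["cx"])/m["fx"],(v-m["cy"])/m["fy"],1]);d/=np.linalg.norm(d)
        P=np.eye(3)-np.outer(d,d);A+=P;b+=P@W[:3,3];L.append((P,W[:3,3]))
    x=np.linalg.solve(A,b);return x,[round(float(np.linalg.norm(P@(x-o))),4) for P,o in L]
E
python3 - <<'E'
from h import *
s=cam("side");c=cam("scene")
print("posttop",tri([(s,(447,118)),(c,(313,52))]))
print("postbot",tri([(s,(380,270)),(c,(323,190))]))
print("glasscorner",tri([(s,(428,97)),(c,(325,50))]))
# pin ends: side crop (397,212),(403,280); scene crop (392,143),(432,128)
f=lambda p:(270+p[0]/5,170+p[1]/5); g=lambda p:(260+p[0]/5,130+p[1]/5)
print("pin free",tri([(s,f((403,275))),(c,g((432,128)))]))
print("pin arm end",tri([(s,f((397,215))),(c,g((390,148)))]))
print("bed corners",[ray(s,*f(p),.012).round(4) for p in [(150,145),(133,465),(305,143)]],[ray(c,*g(p),.012).round(4) for p in [(172,457),(303,515),(577,305)]])
print("fence top",[ray(c,*g(p),.026).round(4) for p in [(175,430),(455,243)]],[ray(s,*f(p),.026).round(4) for p in [(303,125),(350,462),(352,400)]])
print("lath top",[ray(c,*g(p),.046).round(4) for p in [(265,445),(390,357)]],[ray(s,*f(p),.046).round(4) for p in [(183,103),(215,103),(210,228),(242,220)]])
E
```

```text
posttop (array([ 0.80131313, -0.17807355,  0.44856455]), [0.0171, 0.0171])
postbot (array([ 0.69188835, -0.10334972, -0.04884321]), [0.0061, 0.0061])
glasscorner (array([ 0.74913787, -0.17358369,  0.47793763]), [0.0024, 0.0024])
pin free (array([ 0.60323377, -0.13660643,  0.12180376]), [0.0021, 0.0021])
pin arm end (array([ 0.60090969, -0.08293874,  0.12488517]), [0.0017, 0.0017])
bed corners [array([0.4491, 0.1765, 0.012 ]), array([ 0.468 , -0.1602,  0.012 ]), array([0.5504, 0.1873, 0.012 ])] [array([0.5529, 0.2022, 0.012 ]), array([0.4442, 0.1927, 0.012 ]), array([ 0.4656, -0.1511,  0.012 ])]
fence top [array([0.5595, 0.1921, 0.026 ]), array([ 0.5785, -0.1448,  0.026 ])] [array([0.5486, 0.1865, 0.026 ]), array([ 0.5821, -0.1676,  0.026 ]), array([ 0.5828, -0.1133,  0.026 ])]
lath top [array([0.4833, 0.1864, 0.046 ]), array([0.4909, 0.0466, 0.046 ])] [array([0.4708, 0.1737, 0.046 ]), array([0.4913, 0.1754, 0.046 ]), array([0.4973, 0.0237, 0.046 ]), array([0.5156, 0.034 , 0.046 ])]
```

Request:
{"fn": "apply_moves", "kwargs": {"rows": [[0.02,[0.155,0.3,0.06],[0,0,40]],[0.02,[0.155,0.3,0.06],[0,0,40]],[0.02,[0.155,0.3,0.06],[0,0,40]],[0.02,[0.155,0.3,0.06],[0,0,40]],[0.02,[0.31,0.6,0.06],[0,0,77]],[0.02,[0.31,0.6,0.06],[0,0,77]],[0.02,[0.31,0.6,0.06],[0,0,77]],[0.02,[0.31,0.6,0.06],[0,0,77]]]}}

```text
t: 0.95
eef_pos: [0.3726, -0.2933, 0.2849]
eef_rot: [0.04, 0.999, 0.0, 0.0]
contact_force: [1.3, -0.5, 0.5]
grip_width: 0.0204
```

Request:
{"fn": "apply_moves", "kwargs": {"rows": [[0.02,[0.12,0.24,0.01],[0,0,7.5]],[0.02,[0.12,0.24,0.01],[0,0,7.5]],[0.02,[0.12,0.24,0.01],[0,0,7.5]],[0.02,[0.12,0.24,0.01],[0,0,7.5]],[0.02,[0.12,0.24,0.01],[0,0,7.5]],[0.02,[0.12,0.24,0.01],[0,0,7.5]],[0.02,[0.12,0.24,0.01],[0,0,7.5]],[0.02,[0.12,0.24,0.01],[0,0,7.5]]]}}

```text
t: 1.75
eef_pos: [0.4921, -0.0549, 0.2944]
eef_rot: [-0.024, 1.0, -0.0, -0.0]
contact_force: [0.1, 0.3, -0.1]
grip_width: 0.0203
```

```bash
python3 - <<'E'
from h import *
s=state();print(s["t"],s["eef_pos"],R.from_quat(s["eef_rot"]).as_matrix().round(3).tolist(),s["contact_force"])
im=get_image("wrist");np.savez("w1.npz",im=im,p=s["eef_pos"],r=s["eef_rot"]);cv2.imwrite("pics/wrist1.png",im[:,:,::-1])
E
```

```text
1.75 [ 0.49212773 -0.05489782  0.29437909] [[-0.999, -0.047, -0.001], [-0.047, 0.999, -0.0], [0.001, -0.0, -1.0]] [ 0.11408344  0.27097341 -0.10077499]
```

View pics/wrist1.png

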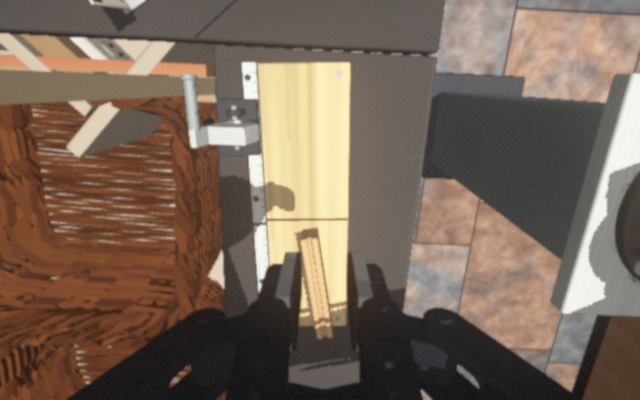

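```bash
python3 - <<'E'
from h import *
im=np.load("w1.npz")["im"]
crop("pics/w1a.png",im,170,50,370,170,4)
crop("pics/w1b.png",im,230,200,370,345,4)
E
```

```text
(no output)
```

View pics/w1a.png

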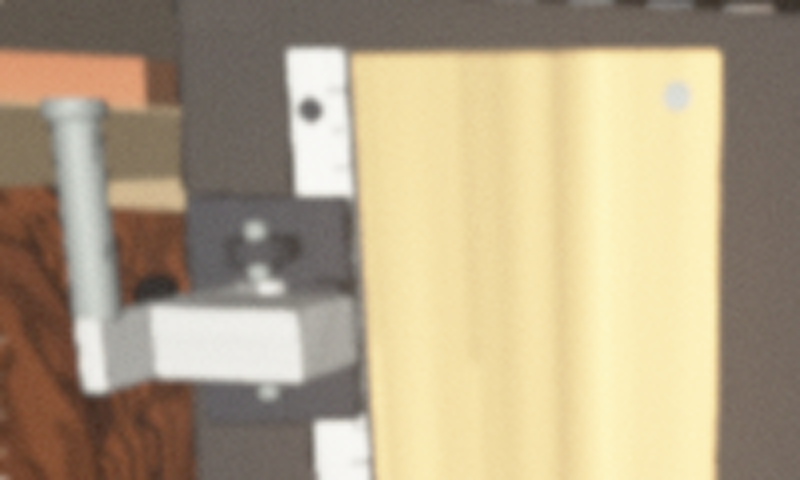

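View pics/w1b.png

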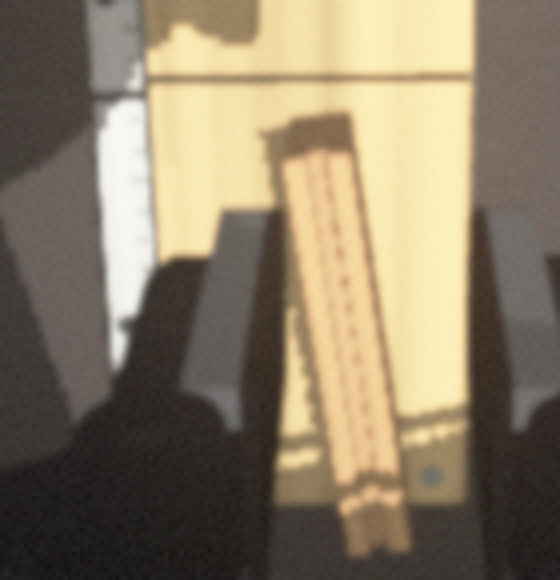

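```bash
cat >> h.py <<'E'
def load(f):
    d=np.load(f);return d["im"],cam("wrist",dict(eef_pos=d["p"],eef_rot=d["r"]))
E
python3 - <<'E'
from h import *
im,c=load("w1.npz")
for u,v in [(350.5,62.5),(348,200),(346.5,322.5)]: print("right",ray(c,u,v,.012).round(4))
for u,v in [(256.2,62.5),(258,98.7),(262.5,167.5),(265,215),(268.7,262.5)]: print("fence",ray(c,u,v,.026).round(4))
a=lambda p:(170+p[0]/4,50+p[1]/4); b=lambda p:(230+p[0]/4,200+p[1]/4)
print("carr", [ray(c,*a(p),.038).round(4) for p in [(190,197),(345,197),(360,418),(197,420)]])
print("carr26", [ray(c,*a(p),.026).round(4) for p in [(352,195),(365,420)]])
print("pin", [ray(c,*a(p),.12).round(4) for p in [(72,102),(98,318)]], "armside", ray(c,*a((105,385)),.12).round(4))
print("lath top",[ray(c,*b(p),.046).round(4) for p in [(283,157),(353,150),(340,482),(400,475),(345,515),(402,505)]])
print("lath bot?",[ray(c,*b(p),.012).round(4) for p in [(290,118),(353,113)]])
# bed end corners
print("ends",ray(c,*a((722,50)),.012).round(4),ray(c,*b((468,500)),.012).round(4))
E
```

```text
right [ 0.4689 -0.1541  0.012 ]
right [0.461  0.0023 0.012 ]
right [0.451  0.1786 0.012 ]
fence [ 0.5682 -0.1488  0.026 ]
fence [ 0.5667 -0.1123  0.026 ]
fence [ 0.5623 -0.0368  0.026 ]
fence [0.5597 0.021  0.026 ]
fence [0.5553 0.0841 0.026 ]
carr [array([ 0.6069, -0.1105,  0.038 ]), array([ 0.5665, -0.1124,  0.038 ]), array([ 0.563 , -0.0541,  0.038 ]), array([ 0.6076, -0.0515,  0.038 ])]
carr26 [array([ 0.5667, -0.1123,  0.026 ]), array([ 0.5636, -0.0512,  0.026 ])]
pin [array([ 0.6069, -0.1329,  0.12  ]), array([ 0.6044, -0.0897,  0.12  ])] armside [ 0.6039 -0.0755  0.12  ]
lath top [array([0.5154, 0.0414, 0.046 ]), array([0.4952, 0.0383, 0.046 ]), array([0.4945, 0.1519, 0.046 ]), array([0.4758, 0.1484, 0.046 ]), array([0.4924, 0.1642, 0.046 ]), array([0.4746, 0.1596, 0.046 ])]
lath bot? [array([0.5151, 0.0436, 0.012 ]), array([0.4955, 0.041 , 0.012 ])]
ends [ 0.4689 -0.1541  0.012 ] [0.4501 0.1826 0.012 ]
```

```bash
python3 - <<'E'
from h import *
a=cv2.imread("pics/side0.png")[:,:,::-1];crop("pics/sidep.png",a,350,80,500,290,3)
im,c=load("w1.npz");crop("pics/w1p.png",im,0,30,250,130,3)
E
```

```text
(no output)
```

View pics/sidep.png

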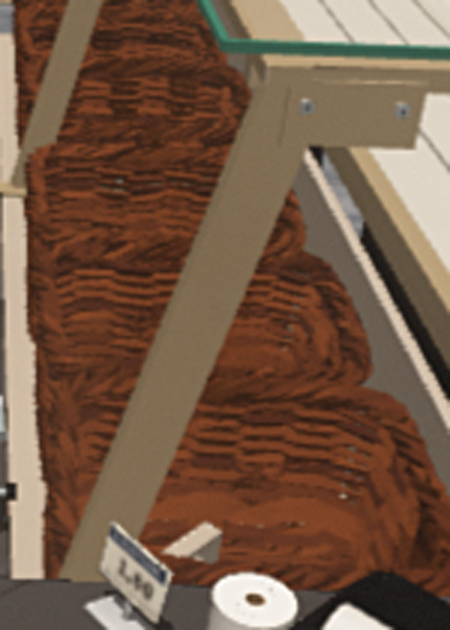

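View pics/w1p.png

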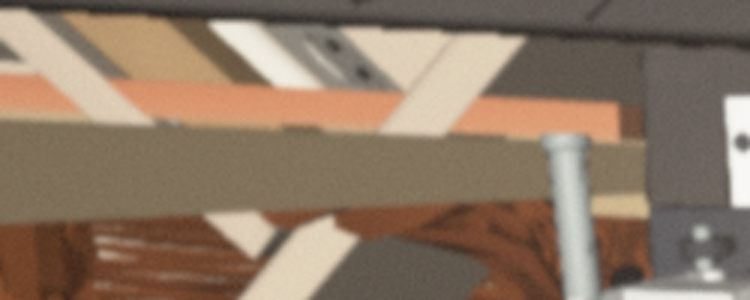

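```bash
python3 - <<'E'
from h import *
im,w=load("w1.npz");s=cam("side")
def plane(c,p,q):
    m,W=c
    d=[W[:3,:3]@np.array([(u-m["cx"])/m["fx"],(v-m["cy"])/m["fy"],1]) for u,v in (p,q)]
    n=np.cross(*d);n/=np.linalg.norm(n);return n,n@W[:3,3]
def inter(A,B,z):
    M=np.array([A[0],B[0],[0,0,1]]);return np.linalg.solve(M,[A[1],B[1],z])
f=lambda p:(350+p[0]/3,80+p[1]/3); g=lambda p:(p[0]/3,30+p[1]/3)
L=plane(s,f((65,575)),f((262,85)))
for nm,q in (("upper(-y)",((0,118),(540,135))),("lower(+y)",((0,220),(640,190)))):
    B=plane(w,g(q[0]),g(q[1]))
    print(nm,[inter(L,B,z).round(3) for z in (0,.1,.2,.3,.45)])
E
```

```text
upper(-y) [array([ 0.677, -0.132,  0.   ]), array([ 0.701, -0.132,  0.1  ]), array([ 0.725, -0.131,  0.2  ]), array([ 0.748, -0.13 ,  0.3  ]), array([ 0.784, -0.129,  0.45 ])]
lower(+y) [array([ 0.684, -0.109,  0.   ]), array([ 0.708, -0.108,  0.1  ]), array([ 0.732, -0.108,  0.2  ]), array([ 0.755, -0.108,  0.3  ]), array([ 0.791, -0.108,  0.45 ])]
```

Request:
{"fn": "apply_moves", "kwargs": {"rows": [[0.0,[0.145,-0.05,-0.06],[0,0,0.5]],[0.0,[0.145,-0.05,-0.06],[0,0,0.5]],[0.0,[0.145,-0.05,-0.06],[0,0,0.5]],[0.0,[0.145,-0.05,-0.06],[0,0,0.5]],[0.0,[0.145,-0.05,-0.1],[0,0,0.5]],[0.0,[0.145,-0.05,-0.1],[0,0,0.5]],[0.0,[0.145,-0.05,-0.1],[0,0,0.5]]]}}

```text
t: 2.5
eef_pos: [0.6365, -0.1062, 0.1951]
eef_rot: [-0.027, 1.0, -0.0, -0.001]
contact_force: [-0.7, 0.2, 1.3]
grip_width: 0.0003
```

```bash
cat >> h.py <<'E'
def snap(k,*views):
    for n in views:
        s=state();im=get_image(n)
        if n=="wrist": np.savez(f"w{k}.npz",im=im,p=s["eef_pos"],r=s["eef_rot"]);cv2.imwrite(f"pics/wrist{k}.png",im[:,:,::-1])
        else:
            cv2.imwrite(f"pics/{n}{k}.png",im[:,:,::-1])
            if n=="side": crop(f"pics/side{k}c.png",im,260,150,420,290,5)
            else: crop(f"pics/scene{k}c.png",im,260,110,420,240,5)
    s=state();a=R.from_quat(s["eef_rot"]).as_matrix()
    print(s["t"],s["eef_pos"].round(4),"yaw",np.degrees(np.arctan2(-a[1,0],-a[0,0])).round(2),"F",s["contact_force"].round(2),"w",round(s["grip_width"],4))
E
python3 - <<'E'
from h import *
snap(2,"wrist","side")
E
```

```text
2.6 [ 0.6378 -0.1056  0.1973] yaw 3.13 F [ 0.12 -0.06  0.2 ] w 0.0003
```

View pics/wrist2.png

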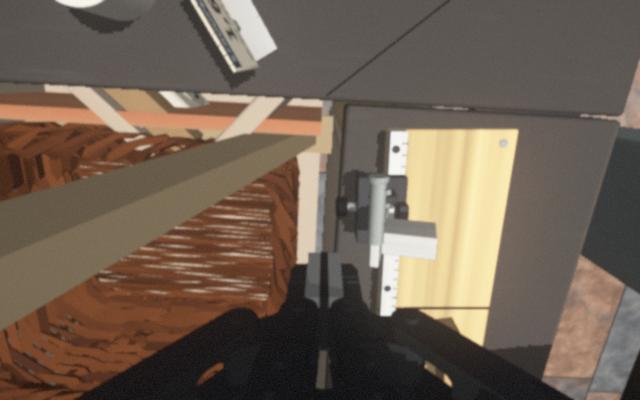

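View pics/side2c.png

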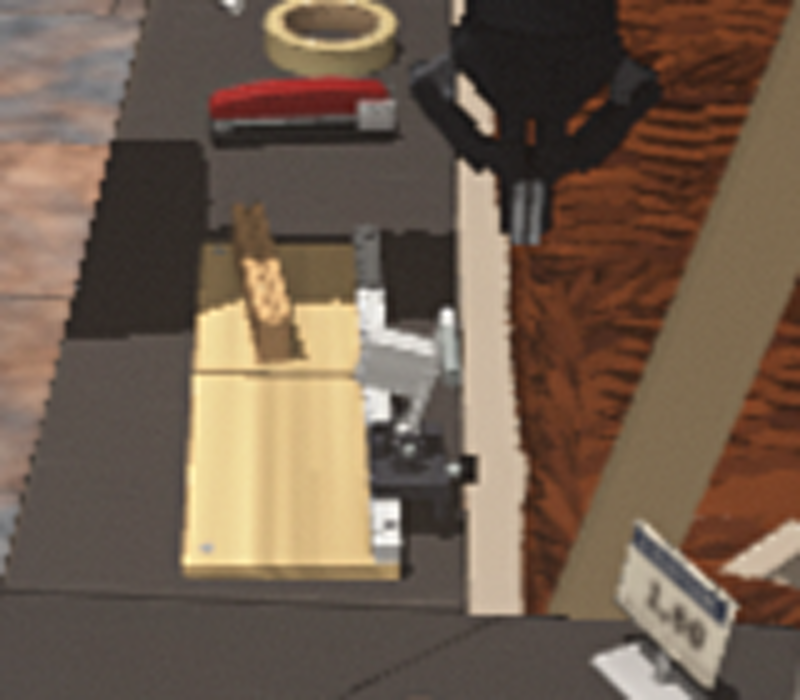

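```bash
python3 - <<'E'
from h import *
im,c=load("w2.npz")
for p in [(378,178),(378,248),(370,215),(387,215)]: print(p,ray(c,*p,.12).round(4))
o=np.array([.565,-.082]);X=np.array([.9985,.0555]);Y=np.array([-.0555,.9985])
for x,y in [(42.6,-27),(70,-27),(36,-27)]:print(o+X*x/1e3+Y*y/1e3)
E
```

```text
(378, 178) [ 0.6067 -0.1319  0.12  ]
(378, 248) [ 0.602  -0.0859  0.12  ]
(370, 215) [ 0.6092 -0.1081  0.12  ]
(387, 215) [ 0.5987 -0.1086  0.12  ]
[ 0.6090346 -0.1065952]
[ 0.6363935 -0.1050745]
[ 0.6024445 -0.1069615]
```

Request:
{"fn": "apply_moves", "kwargs": {"rows": [[0.0,[0,0,-0.045],[0,0,0]],[0.0,[0,0,-0.085],[0,0,0]],[0.0,[0,0,-0.085],[0,0,0]],[0.0,[-0.01,-0.0005,-0.085],[0,0,0]],[0.0,[-0.02,-0.001,-0.085],[0,0,0]],[0.0,[-0.03,-0.0016,-0.085],[0,0,0]],[0.0,[-0.04,-0.0022,-0.085],[0,0,0]]]}}

```text
t: 3.3
eef_pos: [0.5974, -0.1074, 0.1119]
eef_rot: [-0.027, 1.0, 0.0, 0.002]
contact_force: [0.6, -0.6, 1.0]
grip_width: -0.0003
```

```bash
python3 - <<'E'
from h import *
snap(3,"wrist","side")
E
```

```text
3.4 [ 0.5961 -0.1075  0.1111] yaw 3.12 F [ 0.83  0.28 -0.09] w 0.0001
```

View pics/wrist3.png

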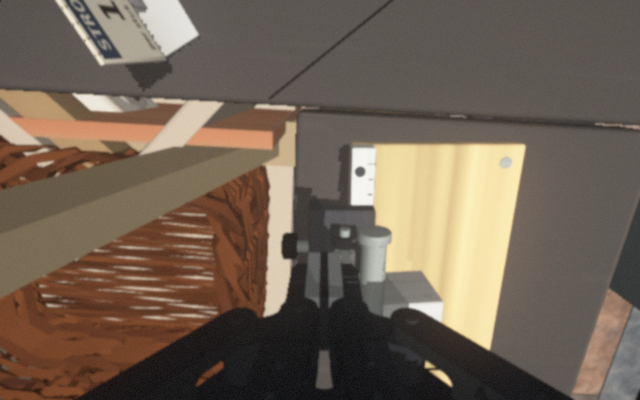

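View pics/side3c.png

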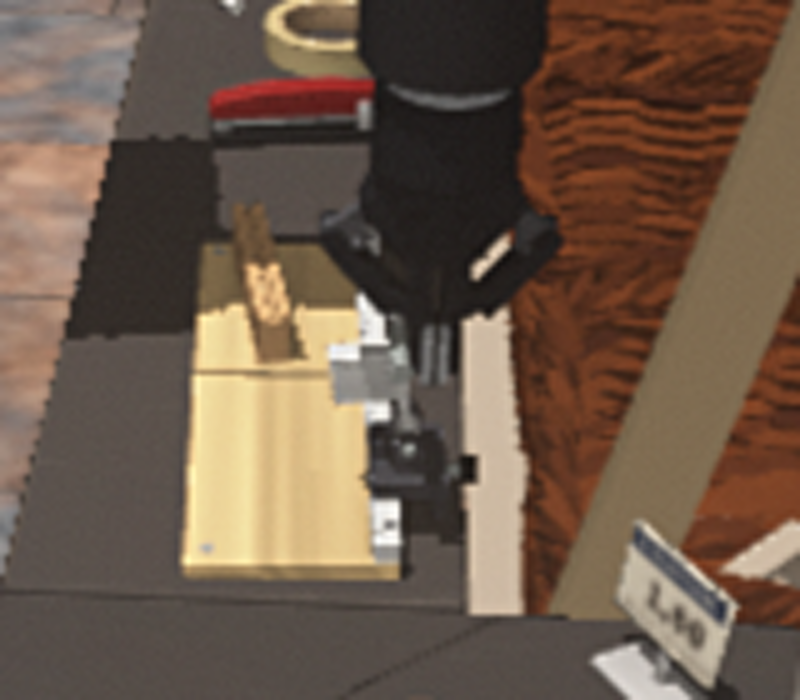

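Request:
{"fn": "apply_moves", "kwargs": {"rows": [[0.0,[-0.01,-0.0005,0],[0,0,0]],[0.0,[-0.02,-0.001,-0.003],[0,0,0]],[0.0,[-0.03,-0.0016,-0.008],[0,0,0]],[0.0,[-0.04,-0.0022,-0.015],[0,0,0]],[0.0,[-0.048,-0.0026,-0.02],[0,0,0]],[0.0,[-0.056,-0.003,-0.024],[0,0,0]],[0.0,[-0.056,-0.003,-0.024],[0,0,0]]]}}

```text
t: 4.1
eef_pos: [0.5445, -0.1097, 0.0855]
eef_rot: [-0.028, 1.0, 0.0, 0.004]
contact_force: [12.1, 0.2, -8.9]
grip_width: 0.0002
```

```bash
python3 - <<'E'
from h import *
snap(4,"wrist","side")
E
```

```text
4.2 [ 0.5445 -0.1098  0.0857] yaw 3.18 F [12.13  0.9  -8.33] w 0.0001
```

View pics/wrist4.png

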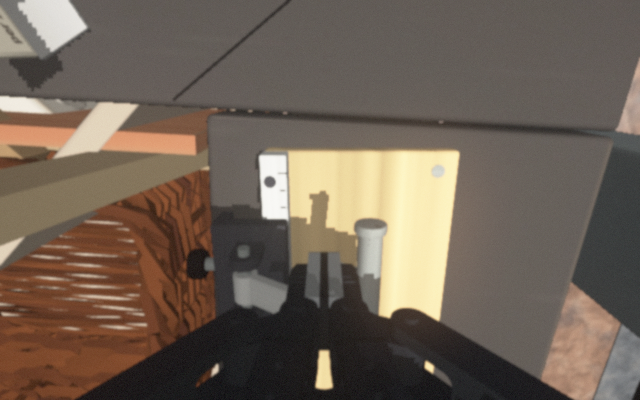

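View pics/side4c.png

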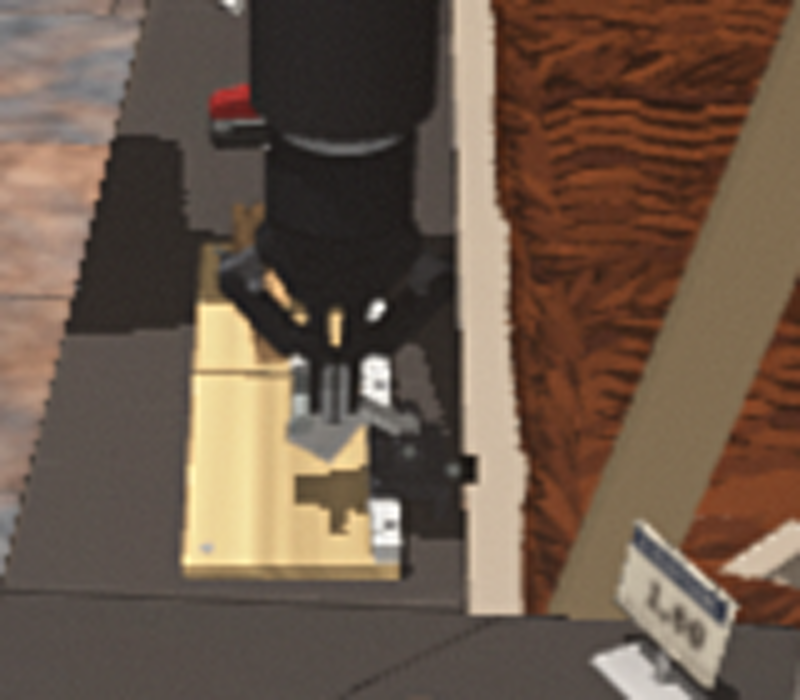

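Request:
{"fn": "apply_moves", "kwargs": {"rows": [[0.0,[0.008,0,0.0],[0,0,0]],[0.0,[0.008,0,0.045],[0,0,0]],[0.0,[0.008,0,0.045],[0,0,0]],[0.0,[-0.023,-0.001,0.045],[0,0,0]],[0.0,[-0.023,-0.001,0.035],[0,0,0]],[0.0,[-0.023,-0.001,0.015],[0,0,0]],[0.0,[-0.023,-0.001,0.0],[0,0,0]],[0.0,[-0.023,-0.001,-0.01],[0,0,0]]]}}

```text
t: 5.0
eef_pos: [0.5171, -0.1117, 0.0743]
eef_rot: [-0.027, 1.0, -0.0, -0.001]
contact_force: [-0.2, 1.1, 0.4]
grip_width: -0.0001
```

```bash
python3 - <<'E'
from h import *
snap(5,"wrist","side")
E
```

```text
5.1 [ 0.5174 -0.1116  0.0742] yaw 3.12 F [-0.44  0.04  0.04] w 0.0
```

View pics/side5c.png

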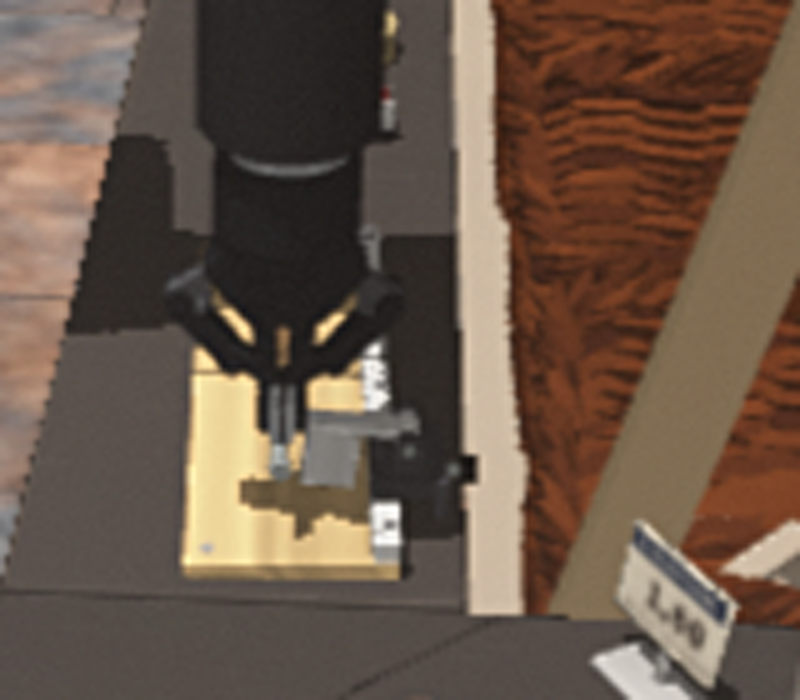

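Request:
{"fn": "apply_moves", "kwargs": {"rows": [[0.0,[0,0,-0.003],[0,0,0]],[0.0,[0,0,-0.006],[0,0,0]],[0.0,[0,0,-0.008],[0,0,0]],[0.0,[0,0,-0.008],[0,0,0]]]}}

```text
t: 5.5
eef_pos: [0.5185, -0.1114, 0.0678]
eef_rot: [-0.027, 1.0, 0.0, 0.0]
contact_force: [0.3, -1.1, 0.7]
grip_width: -0.0001
```

Request:
{"fn": "apply_moves", "kwargs": {"rows": [[0.0,[0,0,-0.002],[0,0,0]],[0.0,[0,0,-0.002],[0,0,0]],[0.0,[0,0,-0.002],[0,0,0]]]}}

```text
t: 5.8
eef_pos: [0.5186, -0.1114, 0.0661]
eef_rot: [-0.027, 1.0, -0.0, 0.0]
contact_force: [-0.7, 0.3, 3.1]
grip_width: -0.0001
```

Request:
{"fn": "apply_moves", "kwargs": {"rows": [[0.0,[0,0,-0.002],[0,0,0]],[0.0,[0,0,-0.002],[0,0,0]],[0.0,[0,0,-0.002],[0,0,0]]]}}

```text
t: 6.1
eef_pos: [0.5187, -0.1115, 0.0645]
eef_rot: [-0.027, 1.0, -0.0, 0.0]
contact_force: [-1.5, 0.4, 9.8]
grip_width: 0.0001
```

Request:
{"fn": "apply_moves", "kwargs": {"rows": [[0.0,[0,0,0.04],[0,0,0]],[0.0,[0,0,0.08],[0,0,0]],[0.06,[-0.03,0.05,0.13],[0,0,0]],[0.06,[-0.03,0.08,0.17],[0,0,0]],[0.06,[-0.03,0.11,0.19],[0,0,0]],[0.06,[-0.03,0.11,0.19],[0,0,0]],[0.06,[-0.03,0.11,0.19],[0,0,0]]]}}

```text
t: 6.8
eef_pos: [0.4888, 0.0, 0.255]
eef_rot: [-0.029, 1.0, 0.001, 0.001]
contact_force: [-0.5, 0.0, -0.5]
grip_width: 0.0604
```

```bash
python3 - <<'E'
from h import *
snap(6,"wrist","side")
im,c=load("w6.npz");crop("pics/w6a.png",im,200,60,380,200,4);crop("pics/w6b.png",im,230,180,370,330,4)
E
```

```text
6.9 [ 0.4878 -0.0016  0.2527] yaw 3.15 F [-0.08 -0.01 -0.22] w 0.0601
```

View pics/wrist6.png

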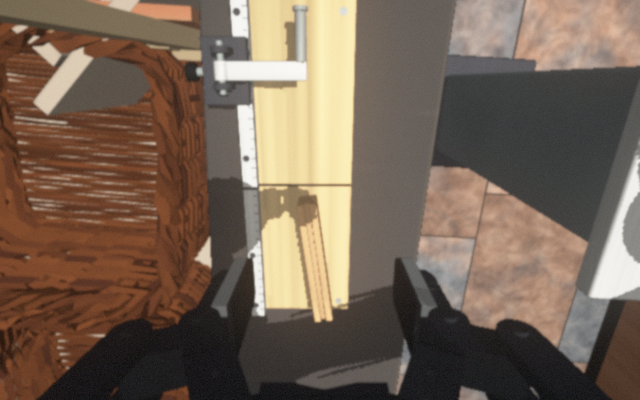

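View pics/w6a.png

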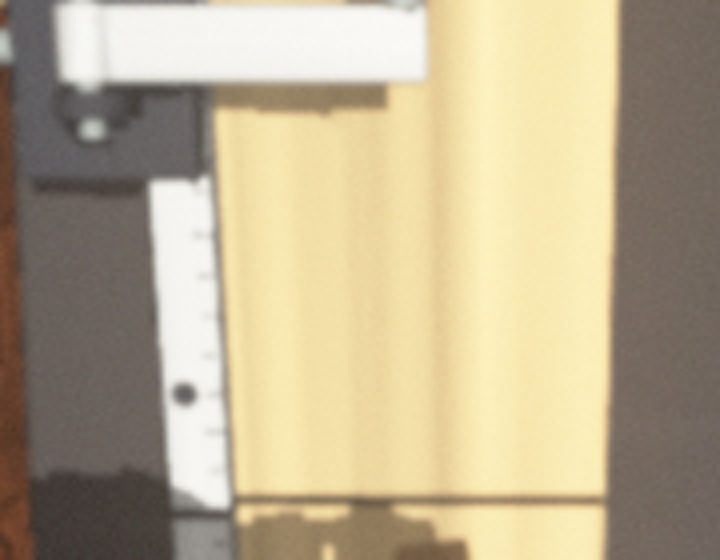

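View pics/w6b.png

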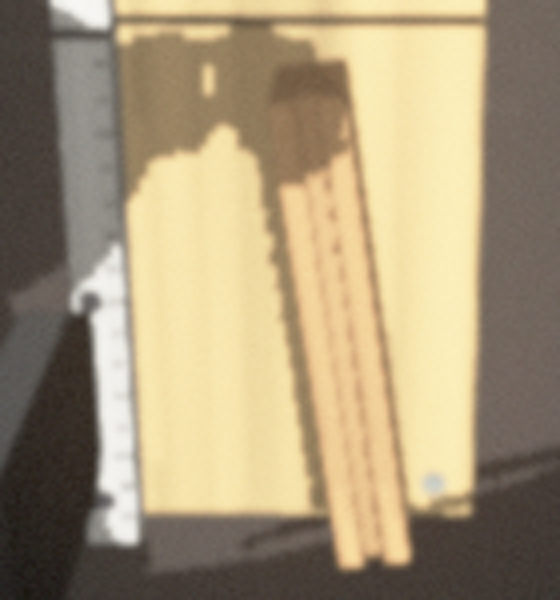

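View pics/side6c.png

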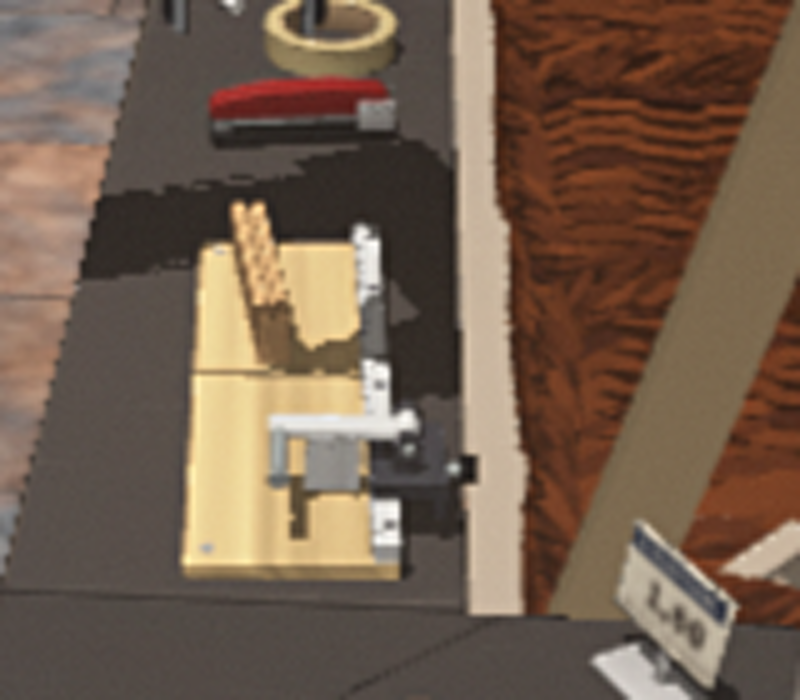

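```bash
python3 - <<'E'
from h import *
im,c=load("w6.npz")
a=lambda p:(200+p[0]/4,60+p[1]/4); b=lambda p:(230+p[0]/4,180+p[1]/4)
print("lath",[ray(c,*b(p),.046).round(4) for p in [(270,100),(347,95),(338,570),(412,562)]])
print("fence26",[ray(c,*a(p),.026).round(4) for p in [(210,180),(232,500)]],[ray(c,*b(p),.026).round(4) for p in [(113,40),(138,545)]])
print("right",[ray(c,*a(p),.012).round(4) for p in [(618,20),(605,540)]],[ray(c,*b(p),.012).round(4) for p in [(487,20),(472,515)]])
print("carr end",ray(c,*a((205,180)),.026).round(4))
print("stop arm +y edge",[ray(c,*a(p),.057).round(4) for p in [(110,83),(425,78)]], "-y", ray(c,*a((425,5)),.057).round(4))
E
```

```text
lath [array([0.5149, 0.0415, 0.046 ]), array([0.4956, 0.039 , 0.046 ]), array([0.4909, 0.1807, 0.046 ]), array([0.4703, 0.1768, 0.046 ])]
fence26 [array([ 0.5634, -0.0523,  0.026 ]), array([0.5581, 0.0287, 0.026 ])] [array([0.5578, 0.0342, 0.026 ]), array([0.5504, 0.1905, 0.026 ])]
right [array([ 0.4661, -0.095 ,  0.012 ]), array([0.4585, 0.0384, 0.012 ])] [array([0.4588, 0.027 , 0.012 ]), array([0.4507, 0.1841, 0.012 ])]
carr end [ 0.5647 -0.0522  0.026 ]
stop arm +y edge [array([ 0.5793, -0.0739,  0.057 ]), array([ 0.5106, -0.0789,  0.057 ])] -y [ 0.5112 -0.0938  0.057 ]
```

Request:
{"fn": "apply_moves", "kwargs": {"rows": [[0.06,[0.005,0.05,-0.03],[0,0,3]],[0.06,[0.005,0.08,-0.07],[0,0,7]],[0.06,[0.005,0.111,-0.1],[0,0,7]],[0.06,[0.005,0.111,-0.13],[0,0,7]],[0.06,[0.005,0.111,-0.16],[0,0,7]],[0.06,[0.005,0.111,-0.16],[0,0,7]]]}}

```text
t: 7.5
eef_pos: [0.49, 0.1069, 0.0886]
eef_rot: [-0.087, 0.996, -0.002, -0.005]
contact_force: [-0.0, -0.4, 0.3]
grip_width: 0.0599
```

```bash
python3 - <<'E'
from h import *
snap(7,"wrist","side")
E
```

```text
7.6 [0.493  0.1083 0.093 ] yaw 10.08 F [ 0.01 -0.4   0.5 ] w 0.06
```

View pics/wrist7.png

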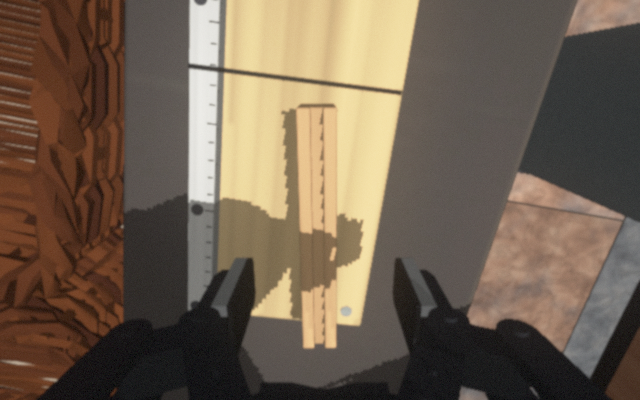

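View pics/side7c.png

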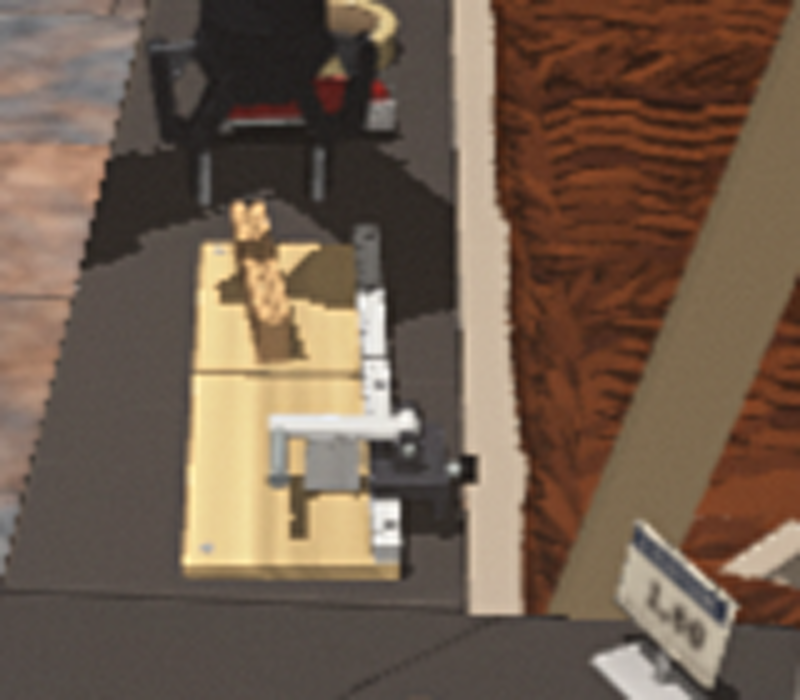

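```bash
python3 - <<'E'
from h import *
im,c=load("w7.npz")
P=[ray(c,*p,.046) for p in [(297,107),(337,106),(303,347),(336,347)]];print(np.round(P,4),np.mean(P,0).round(4))
d=(P[2]+P[3]-P[0]-P[1])[:2];print(np.degrees(np.arctan2(-d[0],d[1])))
E
```

```text
[[0.5155 0.0425 0.046 ]
 [0.4968 0.0388 0.046 ]
 [0.491  0.1788 0.046 ]
 [0.4717 0.1756 0.046 ]] [0.4938 0.1089 0.046 ]
10.310024593884487
```

Request:
{"fn": "apply_moves", "kwargs": {"rows": [[0.06,[0.001,0.0005,-0.03],[0,0,0]],[0.06,[0.001,0.0005,-0.056],[0,0,0]],[0.06,[0.001,0.0005,-0.056],[0,0,0]]]}}

```text
t: 7.9
eef_pos: [0.4935, 0.1088, 0.0366]
eef_rot: [-0.088, 0.996, -0.001, -0.001]
contact_force: [-0.7, -0.5, -0.3]
grip_width: 0.0602
```

```bash
python3 - <<'E'
from h import *
snap(8,"wrist","side")
E
```

```text
8.0 [0.4952 0.1099 0.039 ] yaw 10.12 F [ 0.71 -0.29 -0.29] w 0.0598
```

View pics/wrist8.png

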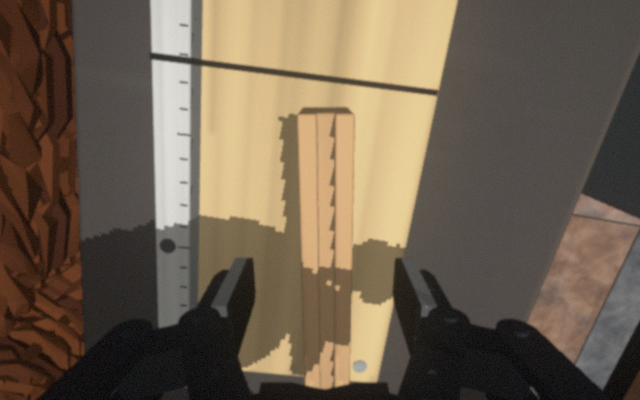

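View pics/side8c.png

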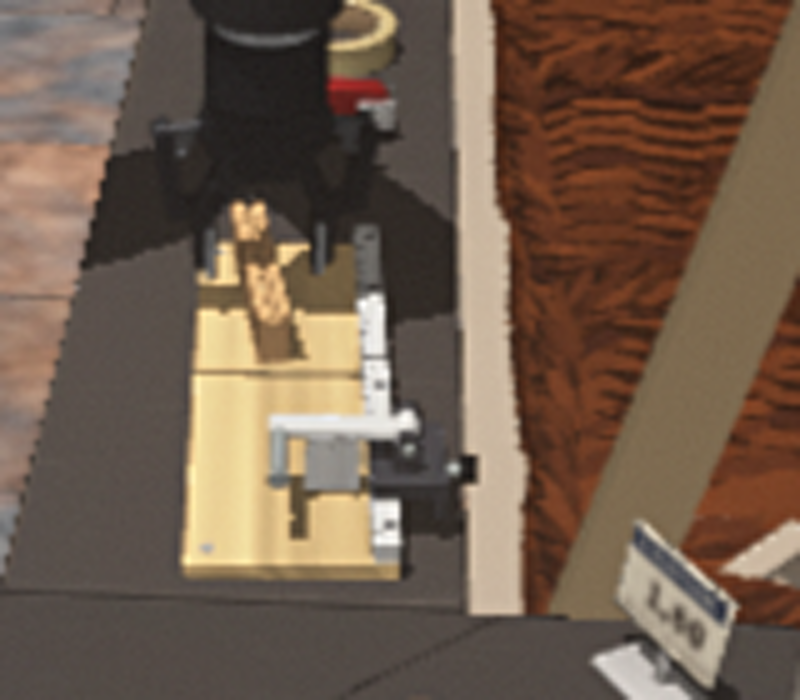

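Request:
{"fn": "apply_moves", "kwargs": {"rows": [[0.03,[0,0,-0.001],[0,0,0]],[0.015,[0,0,-0.001],[0,0,0]],[0.015,[0,0,-0.001],[0,0,0]],[0.015,[0,0,-0.001],[0,0,0]],[0.015,[0,0,-0.001],[0,0,0]]]}}

```text
t: 8.5
eef_pos: [0.495, 0.1104, 0.0381]
eef_rot: [-0.089, 0.996, 0.0, 0.001]
contact_force: [-2.0, 0.1, 7.4]
grip_width: 0.0182
```

```bash
python3 - <<'E'
from h import *
snap(9,"wrist","side")
E
```

```text
8.6 [0.495  0.1104 0.0381] yaw 10.16 F [-1.62 -0.82  7.35] w 0.0186
```

View pics/wrist9.png

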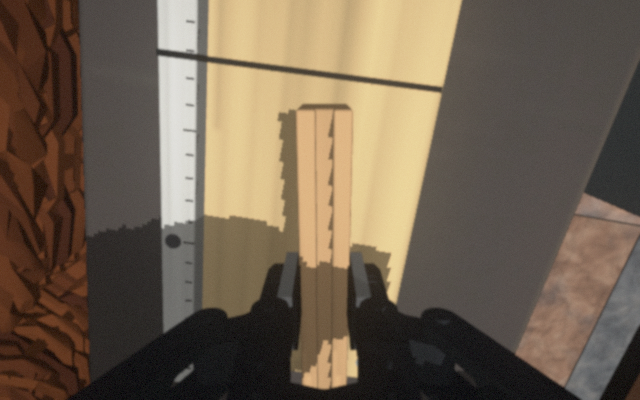

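View pics/side9c.png

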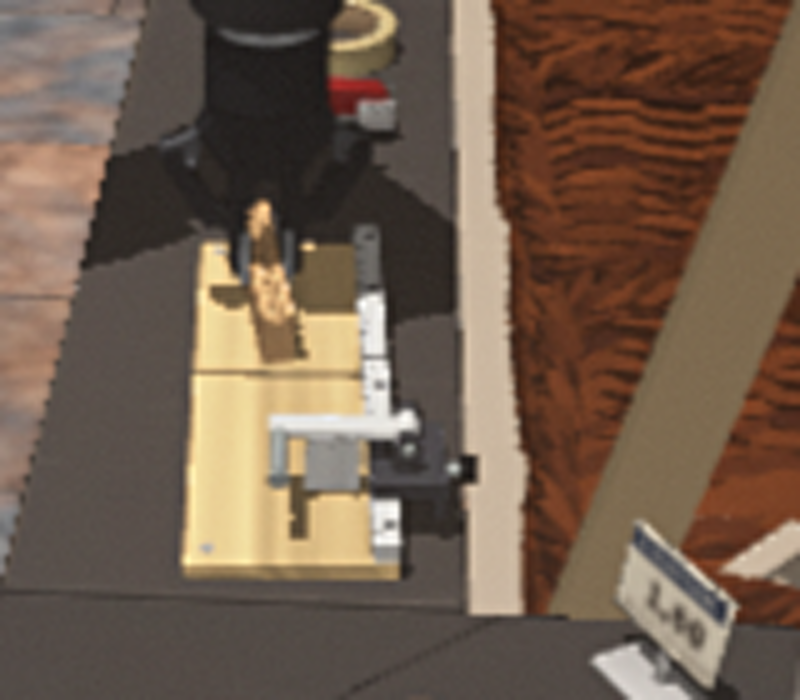

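Request:
{"fn": "apply_moves", "kwargs": {"rows": [[0.015,[0,0,0.0015],[0,0,0]],[0.015,[0.008,0,0.0015],[0,0,-2]],[0.015,[0.016,0,0.0015],[0,0,-4]],[0.015,[0.025,0,0.0015],[0,0,-6]],[0.015,[0.034,0,0.0015],[0,0,-7]],[0.015,[0.04,0,0.0015],[0,0,-7]],[0.015,[0.042,0,0.0015],[0,0,-7]],[0.015,[0.042,0,0.0015],[0,0,-7]]]}}

```text
t: 9.4
eef_pos: [0.5368, 0.1101, 0.0381]
eef_rot: [-0.027, 1.0, 0.0, 0.0]
contact_force: [0.1, -1.2, -0.2]
grip_width: 0.0188
```

```bash
python3 - <<'E'
from h import *
snap(10,"wrist","side")
im,c=load("w10.npz");crop("pics/w10a.png",im,130,0,330,260,3)
E
```

```text
9.5 [0.5365 0.1101 0.0381] yaw 3.14 F [ 0.57 -0.6  -0.22] w 0.0186
```

View pics/wrist10.png

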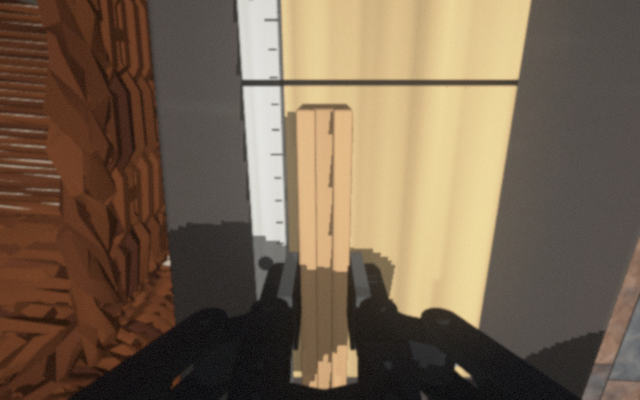

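View pics/side10c.png

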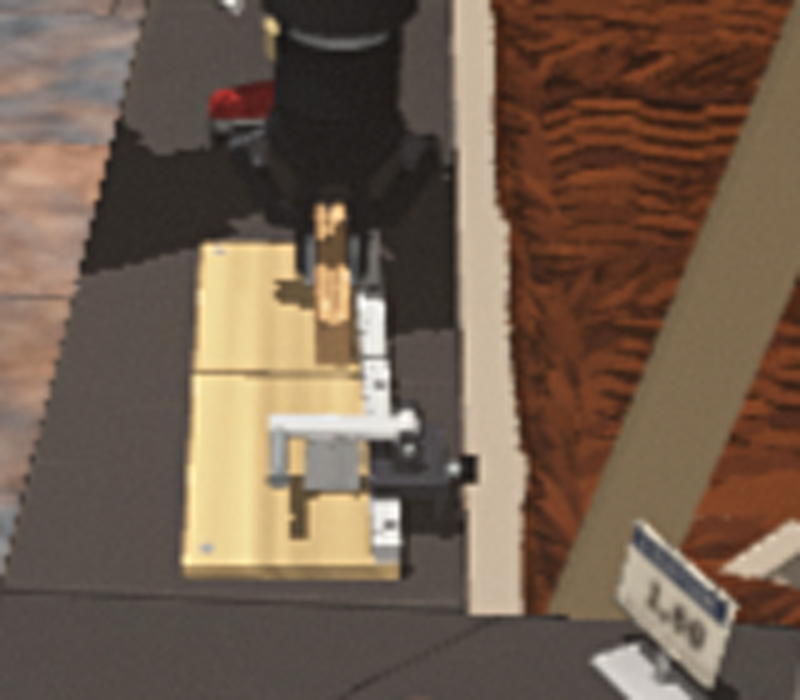

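Request:
{"fn": "apply_moves", "kwargs": {"rows": [[0.015,[0.002,0,0],[0,0,0]],[0.015,[0.004,0,0],[0,0,0]],[0.015,[0.006,0,0],[0,0,0]],[0.015,[0.006,0,0],[0,0,0]]]}}

```text
t: 9.9
eef_pos: [0.5426, 0.1101, 0.0382]
eef_rot: [-0.027, 1.0, 0.0, 0.0]
contact_force: [-0.1, -0.2, -0.7]
grip_width: 0.0186
```

Request:
{"fn": "apply_moves", "kwargs": {"rows": [[0.015,[0.001,0,0],[0,0,0]],[0.015,[0.001,0,0],[0,0,0]]]}}

```text
t: 10.1
eef_pos: [0.5434, 0.1101, 0.0382]
eef_rot: [-0.027, 1.0, -0.0, -0.0]
contact_force: [-0.0, 0.3, -1.6]
grip_width: 0.0186
```

Request:
{"fn": "apply_moves", "kwargs": {"rows": [[0.015,[0.001,0,0],[0,0,0]],[0.015,[0.001,0,0],[0,0,0]]]}}

```text
t: 10.3
eef_pos: [0.544, 0.11, 0.0381]
eef_rot: [-0.027, 1.0, -0.0, -0.0]
contact_force: [-1.5, 0.7, 0.2]
grip_width: 0.0184
```

Request:
{"fn": "apply_moves", "kwargs": {"rows": [[0.015,[0.001,0,0],[0,0,0]],[0.015,[0.001,0,0],[0,0,0]]]}}

```text
t: 10.5
eef_pos: [0.5441, 0.11, 0.0382]
eef_rot: [-0.027, 1.0, -0.0, -0.001]
contact_force: [-6.2, 1.6, 3.9]
grip_width: 0.0183
```

```bash
python3 - <<'E'
from h import *
snap(11,"wrist","scene")
im,c=load("w11.npz");crop("pics/w11a.png",im,220,60,380,260,4)
E
```

```text
10.6 [0.5441 0.11   0.0381] yaw 3.11 F [-7.08  3.29  3.42] w 0.0187
```

View pics/w11a.png

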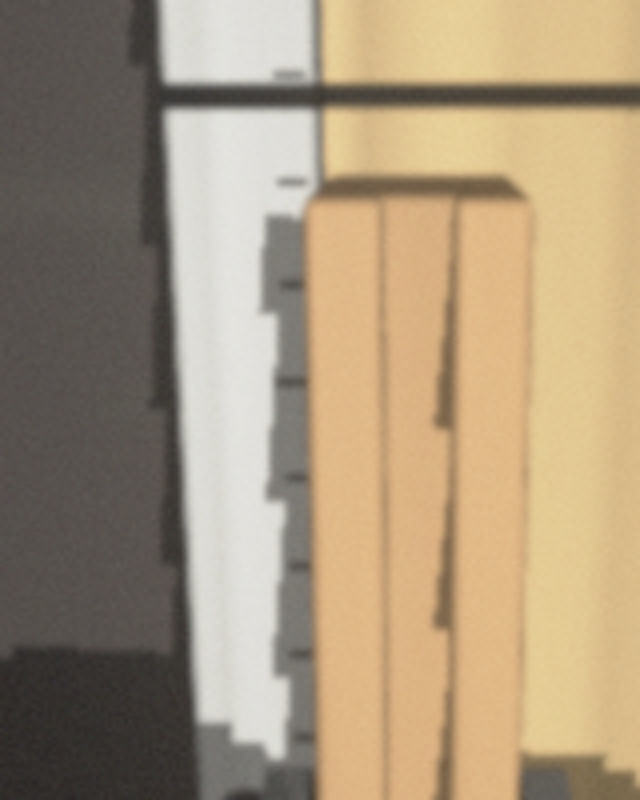

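View pics/scene11c.png

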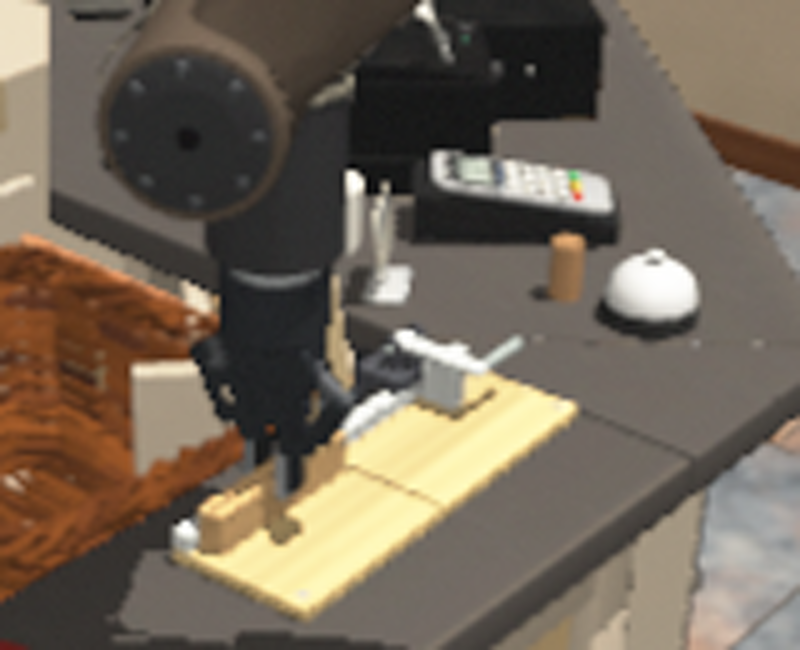

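```bash
python3 - <<'E'
from h import *
im,c=load("w11.npz")
g=lambda p:(220+p[0]/4,60+p[1]/4)
P=[ray(c,*g(p),.046) for p in [(305,200),(530,200)]];m=np.mean(P,0);print(np.round(P,4),m)
o=np.array([.565,-.082]);X=np.array([.9985,.0555]);Y=np.array([-.0555,.9985])
print("near end carriage",(m[:2]-o)@X,(m[:2]-o)@Y)
print([ray(c,*g(p),.026).round(4) for p in [(317,20),(322,180)]])
E
```

```text
[[0.5588 0.0408 0.046 ]
 [0.5397 0.0398 0.046 ]] [0.54923476 0.04029846 0.046     ]
near end carriage -0.008954026800864937 0.12298998058430965
[array([0.5595, 0.0257, 0.026 ]), array([0.5585, 0.0404, 0.026 ])]
```

Request:
{"fn": "apply_moves", "kwargs": {"rows": [[0.015,[-0.0007,0,0.0005],[0,0,0]],[0.015,[0.0002,-0.015,0.0005],[0,0,0]],[0.015,[0.001,-0.03,0.0005],[0,0,0]],[0.015,[0.0018,-0.045,0.0005],[0,0,0]],[0.015,[0.0027,-0.06,0.0005],[0,0,0]],[0.015,[0.0035,-0.075,0.0005],[0,0,0]],[0.015,[0.0044,-0.09,0.0005],[0,0,0]],[0.015,[0.0049,-0.1,0.0005],[0,0,0]]]}}

```text
t: 11.4
eef_pos: [0.5496, 0.0082, 0.0385]
eef_rot: [-0.027, 1.0, -0.0, -0.001]
contact_force: [-4.6, 3.5, -0.8]
grip_width: 0.0187
```

```bash
python3 - <<'E'
from h import *
snap(12,"wrist","side")
im,c=load("w12.npz");crop("pics/w12a.png",im,180,40,380,240,4)
E
```

```text
11.5 [0.5496 0.0079 0.0385] yaw 3.02 F [-3.9  -2.78 -1.07] w 0.0186
```

View pics/w12a.png

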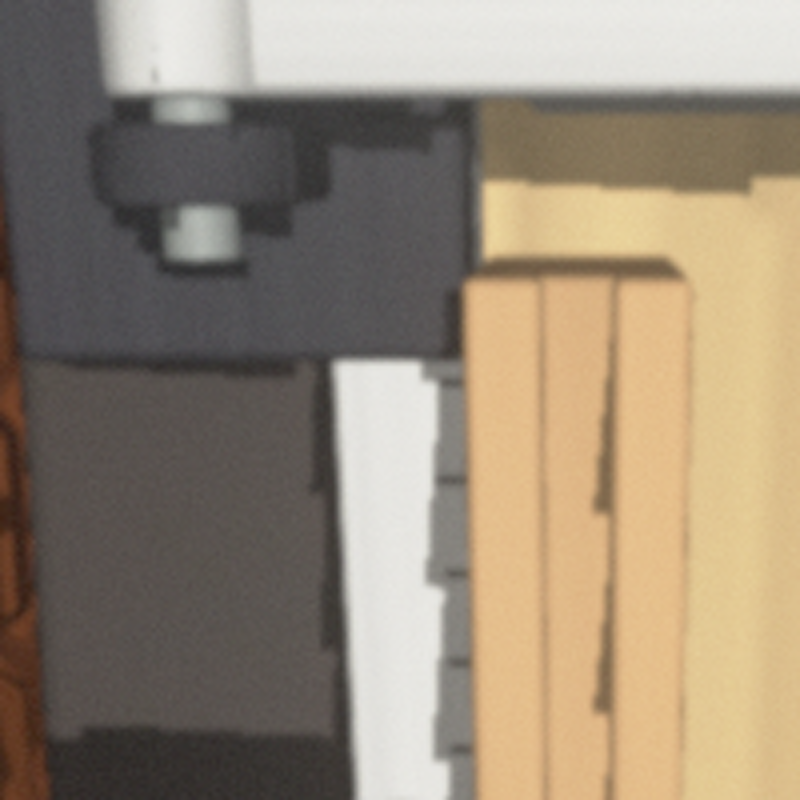

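View pics/side12c.png

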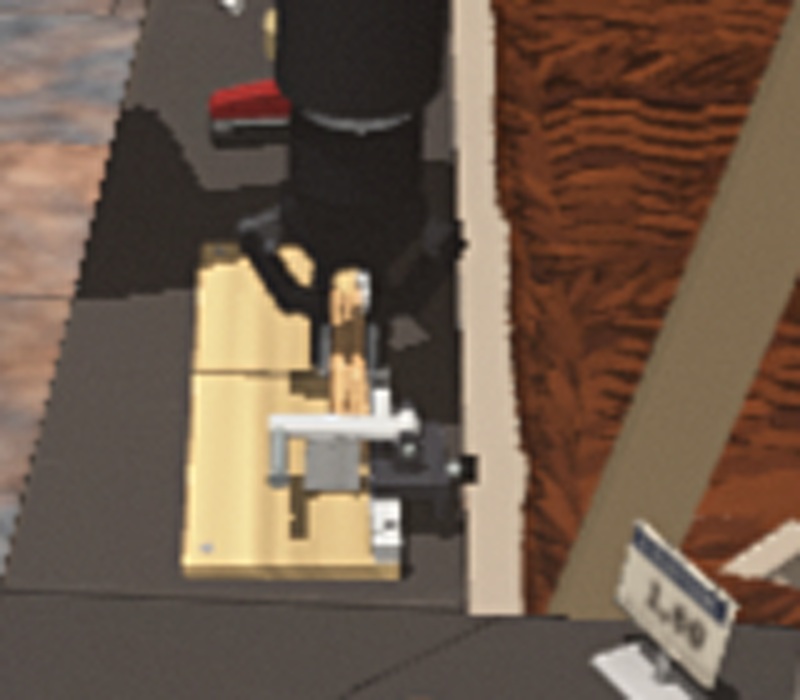

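```bash
python3 - <<'E'
from h import *
im,c=load("w12.npz")
g=lambda p:(180+p[0]/4,40+p[1]/4)
o=np.array([.565,-.082]);X=np.array([.9985,.0555]);Y=np.array([-.0555,.9985])
C=lambda q:((q[:2]-o)@X*1e3).round(1),
def cc(p,z):
    q=ray(c,*g(p),z);return ((q[:2]-o)@X*1e3).round(1),((q[:2]-o)@Y*1e3).round(1)
print("end",cc((465,278),.046),cc((690,278),.046)); print("bottom end",cc((670,262),.012),cc((500,262),.012))
print("stop arm +y edge",cc((300,93),.057),cc((700,93),.057),"lower edge z.051",cc((600,108),.051))
print("carr end",cc((250,358),.038),cc((250,358),.05))
E
```

```text
end (np.float64(0.4), np.float64(20.9)) (np.float64(-18.8), np.float64(21.0))
bottom end (np.float64(-19.3), np.float64(21.8)) (np.float64(-1.0), np.float64(21.8))
stop arm +y edge (np.float64(11.6), np.float64(6.6)) (np.float64(-18.4), np.float64(6.7)) lower edge z.051 (np.float64(-11.0), np.float64(7.5))
carr end (np.float64(21.0), np.float64(28.6)) (np.float64(18.3), np.float64(27.1))
```

Request:
{"fn": "apply_moves", "kwargs": {"rows": [[0.015,[-0.0003,-0.003,0],[0,0,0]],[0.015,[0.0,-0.006,0],[0,0,0]],[0.015,[0.0002,-0.009,0],[0,0,0]],[0.015,[0.0003,-0.011,0],[0,0,0]]]}}

```text
t: 11.9
eef_pos: [0.55, -0.0005, 0.0385]
eef_rot: [-0.027, 1.0, 0.0, -0.0]
contact_force: [-6.4, 2.5, -1.1]
grip_width: 0.0183
```

Request:
{"fn": "apply_moves", "kwargs": {"rows": [[0.015,[0.0001,-0.002,0],[0,0,0]]]}}

```text
t: 12.0
eef_pos: [0.5501, -0.0025, 0.0385]
eef_rot: [-0.027, 1.0, 0.0, -0.0]
contact_force: [-6.1, 3.3, -1.0]
grip_width: 0.019
```

Request:
{"fn": "apply_moves", "kwargs": {"rows": [[0.015,[0.0001,-0.002,0],[0,0,0]]]}}

```text
t: 12.1
eef_pos: [0.5502, -0.0044, 0.0385]
eef_rot: [-0.027, 1.0, 0.0, -0.0]
contact_force: [-5.6, 2.6, -1.3]
grip_width: 0.0185
```

Request:
{"fn": "apply_moves", "kwargs": {"rows": [[0.015,[0.0,-0.001,0],[0,0,0]],[0.015,[0.0,-0.002,0],[0,0,0]]]}}

```text
t: 12.3
eef_pos: [0.5504, -0.0063, 0.0386]
eef_rot: [-0.027, 1.0, 0.0, -0.0]
contact_force: [-5.0, 3.2, -1.7]
grip_width: 0.0187
```

Request:
{"fn": "apply_moves", "kwargs": {"rows": [[0.015,[0.0,-0.001,0],[0,0,0]]]}}

```text
t: 12.4
eef_pos: [0.5504, -0.0072, 0.0386]
eef_rot: [-0.027, 1.0, 0.0, -0.0]
contact_force: [-6.2, 3.8, -0.7]
grip_width: 0.0189
```

Request:
{"fn": "apply_moves", "kwargs": {"rows": [[0.015,[0.0,-0.001,0],[0,0,0]]]}}

```text
t: 12.5
eef_pos: [0.5504, -0.0082, 0.0386]
eef_rot: [-0.027, 1.0, 0.0, -0.0]
contact_force: [-4.5, 4.1, -1.5]
grip_width: 0.0185
```

Request:
{"fn": "apply_moves", "kwargs": {"rows": [[0.015,[0.0,-0.001,0],[0,0,0]]]}}

```text
t: 12.6
eef_pos: [0.5505, -0.0091, 0.0386]
eef_rot: [-0.027, 1.0, 0.0, -0.0]
contact_force: [-4.6, 4.6, -0.9]
grip_width: 0.0186
```

Request:
{"fn": "apply_moves", "kwargs": {"rows": [[0.015,[0.0,-0.0007,0],[0,0,0]]]}}

```text
t: 12.7
eef_pos: [0.5505, -0.0099, 0.0386]
eef_rot: [-0.027, 1.0, 0.0, -0.0]
contact_force: [-4.6, 3.1, -1.4]
grip_width: 0.0181
```

Request:
{"fn": "apply_moves", "kwargs": {"rows": [[0.015,[0.0,-0.0007,0],[0,0,0]]]}}

```text
t: 12.8
eef_pos: [0.5506, -0.0106, 0.0386]
eef_rot: [-0.027, 1.0, 0.0, -0.0]
contact_force: [-4.0, 3.2, -1.2]
grip_width: 0.0188
```

Request:
{"fn": "apply_moves", "kwargs": {"rows": [[0.015,[0.0,-0.0005,0],[0,0,0]]]}}

```text
t: 12.9
eef_pos: [0.5506, -0.0108, 0.0386]
eef_rot: [-0.027, 1.0, 0.0, -0.0]
contact_force: [-5.9, 7.3, -1.7]
grip_width: 0.0186
```

Request:
{"fn": "apply_moves", "kwargs": {"rows": [[0.015,[0.0,-0.0003,0],[0,0,0]],[0.015,[0.0,-0.0003,0],[0,0,0]]]}}

```text
t: 13.1
eef_pos: [0.5506, -0.0109, 0.0386]
eef_rot: [-0.027, 1.0, 0.001, 0.0]
contact_force: [-6.0, 6.9, -1.6]
grip_width: 0.0186
```

Request:
{"fn": "apply_moves", "kwargs": {"rows": [[0.015,[0.0,-0.0005,0],[0,0,0]],[0.015,[0.0,-0.0005,0],[0,0,0]],[0.015,[0.0,-0.0005,0],[0,0,0]]]}}

```text
t: 13.4
eef_pos: [0.5506, -0.011, 0.0386]
eef_rot: [-0.027, 1.0, 0.001, 0.0]
contact_force: [-6.7, 8.3, -1.6]
grip_width: 0.0185
```

Request:
{"fn": "apply_moves", "kwargs": {"rows": [[0.015,[0.0,-0.0005,0],[0,0,0]],[0.015,[0.0,-0.0005,0],[0,0,0]],[0.015,[0.0,-0.0005,0],[0,0,0]],[0.015,[0.0,-0.0005,0],[0,0,0]],[0.015,[0.0,-0.0005,0],[0,0,0]],[0.015,[0.0,-0.0005,0],[0,0,0]]]}}

```text
t: 14.0
eef_pos: [0.5506, -0.0112, 0.0385]
eef_rot: [-0.027, 1.0, 0.001, 0.0]
contact_force: [-6.0, 10.5, -1.1]
grip_width: 0.0185
```

```bash
python3 - <<'E'
from h import *
snap(13,"wrist","side","scene")
im,c=load("w13.npz");crop("pics/w13a.png",im,180,40,380,240,4)
E
```

```text
14.15 [ 0.5506 -0.0112  0.0385] yaw 3.15 F [-6.98 10.34 -0.75] w 0.0187
```

View pics/w13a.png

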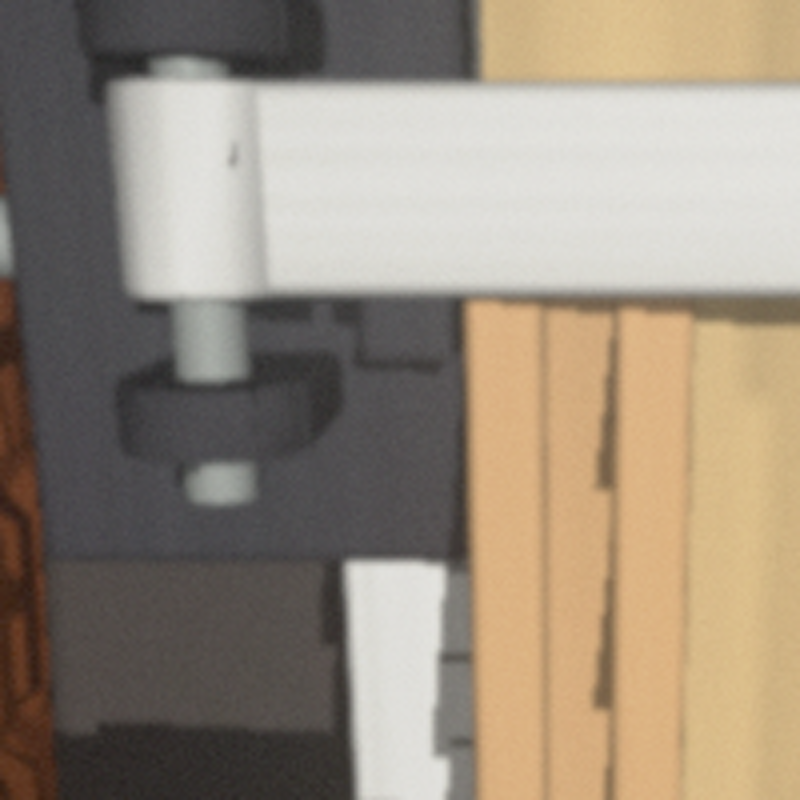

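View pics/scene13c.png

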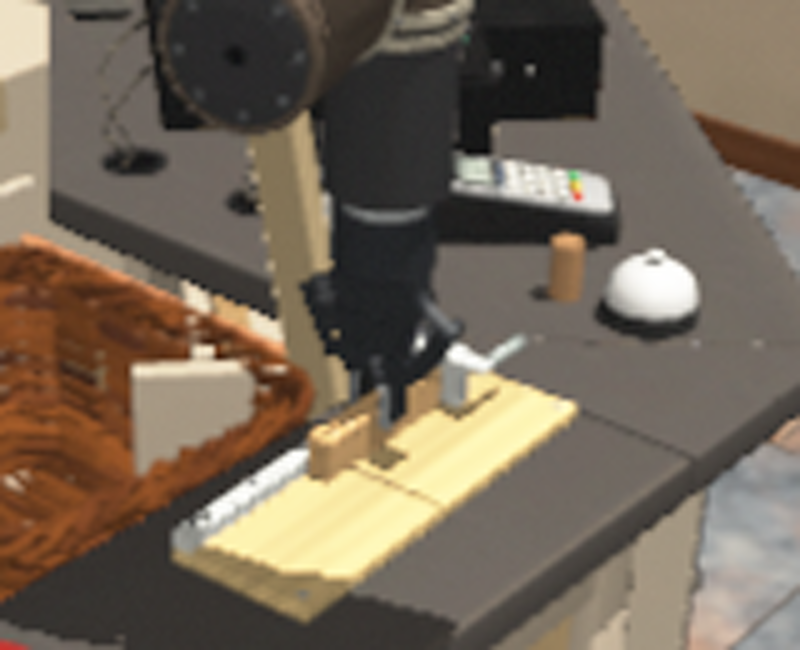

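```bash
python3 - <<'E'
from h import *
im,c=load("w13.npz");crop("pics/w13b.png",im,150,0,350,200,4)
g=lambda p:(180+p[0]/4,40+p[1]/4)
o=np.array([.565,-.082]);X=np.array([.9985,.0555]);Y=np.array([-.0555,.9985])
def cc(p,z):
    q=ray(c,*g(p),z);return ((q[:2]-o)@X*1e3).round(1),((q[:2]-o)@Y*1e3).round(1)
print("stop +y edge",cc((400,296),.057),cc((700,296),.057),"-y",cc((400,83),.057),cc((700,83),.057))
print("carr end top",[cc((250,556),z) for z in (.038,.042,.046,.05)])
E
```

```text
stop +y edge (np.float64(4.8), np.float64(2.0)) (np.float64(-18.7), np.float64(2.0)) -y (np.float64(4.2), np.float64(-13.6)) (np.float64(-18.3), np.float64(-13.5))
carr end top [(np.float64(22.4), np.float64(28.1)), (np.float64(21.5), np.float64(27.0)), (np.float64(20.5), np.float64(26.0)), (np.float64(19.6), np.float64(24.9))]
```

View pics/w13b.png

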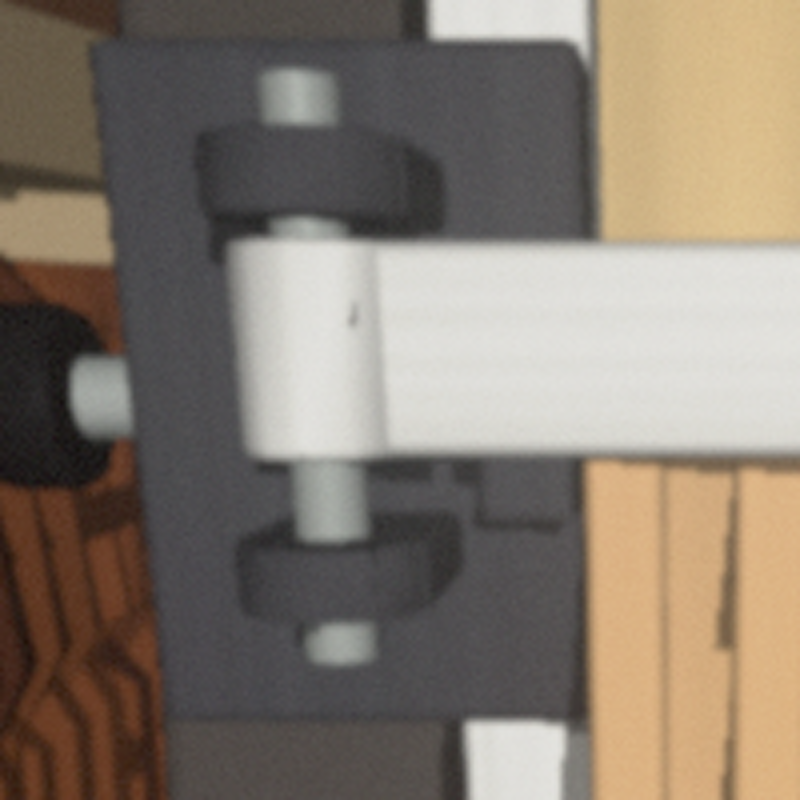

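Request:
{"fn": "apply_moves", "kwargs": {"rows": [[0.015,[-0.0005,0.0005,0],[0,0,0]],[0.015,[-0.0007,0.001,0],[0,0,0]],[0.015,[-0.0007,0.001,0],[0,0,0]]]}}

```text
t: 14.45
eef_pos: [0.5506, -0.0108, 0.0387]
eef_rot: [-0.028, 1.0, 0.001, 0.001]
contact_force: [-3.5, 5.7, -1.7]
grip_width: 0.0187
```

Request:
{"fn": "apply_moves", "kwargs": {"rows": [[0.015,[-0.0005,0.0003,-0.0002],[0,0,0]],[0.015,[-0.0005,0.0003,-0.0002],[0,0,0]]]}}

```text
t: 14.65
eef_pos: [0.5505, -0.0108, 0.0387]
eef_rot: [-0.028, 1.0, 0.0, 0.001]
contact_force: [-1.6, 5.1, -1.7]
grip_width: 0.0186
```

Request:
{"fn": "apply_moves", "kwargs": {"rows": [[0.022,[0,0,0],[0,0,0]],[0.026,[0,0,0],[0,0,0]],[0.032,[0,0,0],[0,0,0]],[0.036,[0,0,0],[0,0,0]],[0.036,[0,0,0],[0,0,0]]]}}

```text
t: 15.15
eef_pos: [0.5497, -0.0119, 0.0386]
eef_rot: [-0.027, 1.0, -0.0, 0.0]
contact_force: [0.2, -0.7, -0.2]
grip_width: 0.0359
```

```bash
python3 - <<'E'
from h import *
snap(14,"wrist","side")
im,c=load("w14.npz");crop("pics/w14a.png",im,180,40,380,240,4)
E
```

```text
15.25 [ 0.5496 -0.0119  0.0386] yaw 3.13 F [-0.42  0.07 -0.33] w 0.0357
```

View pics/wrist14.png

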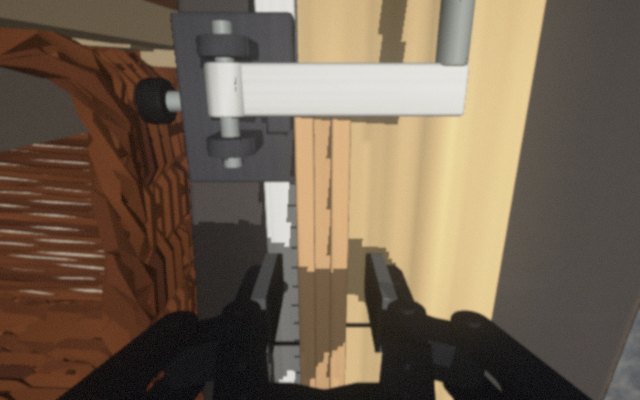

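View pics/w14a.png

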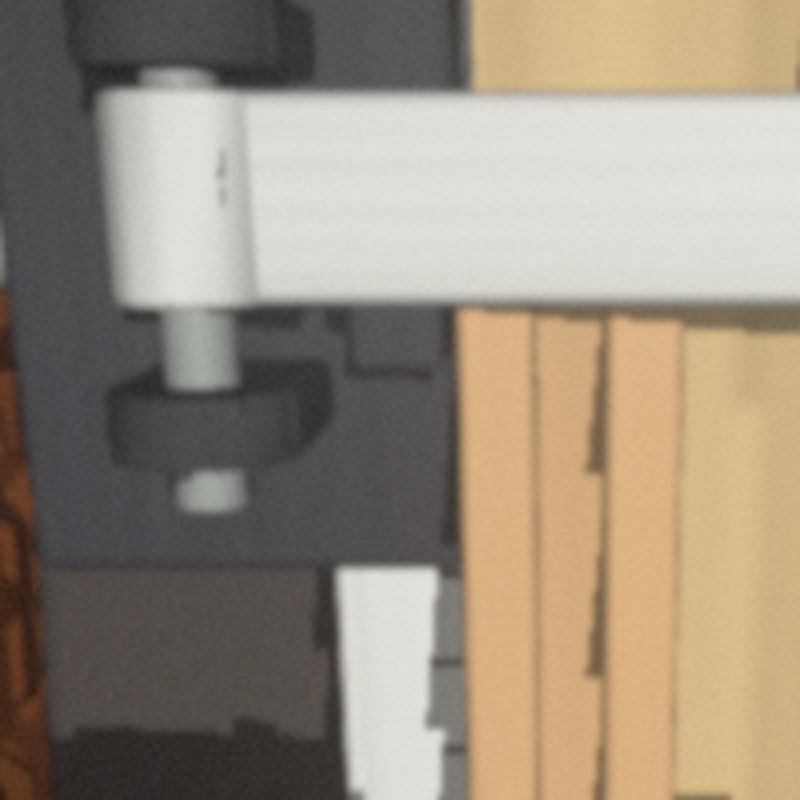

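Request:
{"fn": "apply_moves", "kwargs": {"rows": [[0.036,[0,0,0.015],[0,0,0]],[0.036,[0,0,0.04],[0,0,0]],[0.036,[0,0,0.09],[0,0,0]],[0.036,[-0.02,-0.01,0.13],[0,0,0]],[0.036,[-0.06,-0.04,0.15],[0,0,0]],[0.034,[-0.08,-0.07,0.15],[0,0,0]],[0.034,[-0.09,-0.11,0.15],[0,0,0]],[0.034,[-0.09,-0.11,0.15],[0,0,0]]]}}

```text
t: 16.05
eef_pos: [0.4578, -0.1246, 0.1891]
eef_rot: [-0.026, 1.0, -0.0, 0.0]
contact_force: [0.7, -0.2, -0.3]
grip_width: 0.034
```

```bash
python3 - <<'E'
from h import *
snap(15,"side","scene")
print(state()["joint_pos"].round(3))
E
```

```text
16.15 [ 0.4593 -0.1226  0.1888] yaw 3.0 F [ 0.6  -0.05 -0.11] w 0.0341
[ 0.154  0.068 -0.488  0.    -1.014 -0.102]
```

View pics/side15c.png

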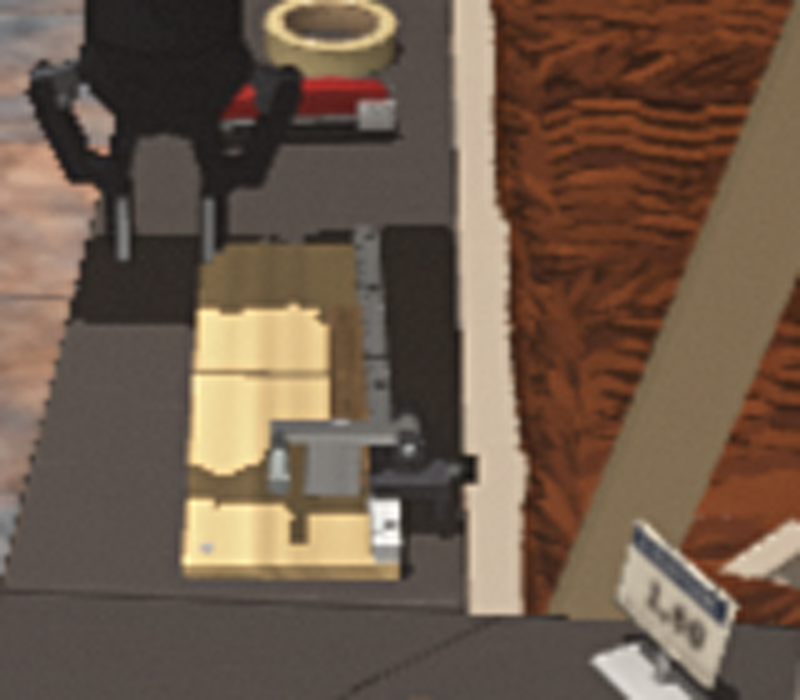

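Request:
{"fn": "apply_moves", "kwargs": {"rows": [[0.034,[0.01,0,0],[0.4,-8,0]],[0.034,[0.02,0.001,0],[0.8,-16,0]],[0.034,[0.025,0.0015,-0.01],[1.3,-24,0]],[0.034,[0.033,0.0015,-0.03],[1.65,-29.95,0]],[0.034,[0.033,0.0015,-0.03],[1.65,-29.95,0]],[0.034,[0.033,0.0015,-0.03],[1.65,-29.95,0]]]}}

```text
t: 16.75
eef_pos: [0.4904, -0.1198, 0.1565]
eef_rot: [-0.027, 0.966, 0.007, 0.257]
contact_force: [1.1, -0.0, 0.9]
grip_width: 0.034
```

```bash
python3 - <<'E'
from h import *
snap(16,"side","wrist")
s=state();print(s["joint_pos"].round(3),R.from_quat(s["eef_rot"]).as_matrix().round(3).tolist())
im,c=load("w16.npz");crop("pics/w16a.png",im,200,100,440,300,3)
E
```

```text
16.85 [ 0.4933 -0.12    0.1589] yaw 3.19 F [ 1.11 -0.14  1.08] w 0.034
[ 0.165 -0.091 -0.995  0.363 -0.156 -0.454] [[-0.865, -0.055, 0.499], [-0.048, 0.998, 0.027], [-0.499, -0.0, -0.866]]
```

View pics/wrist16.png

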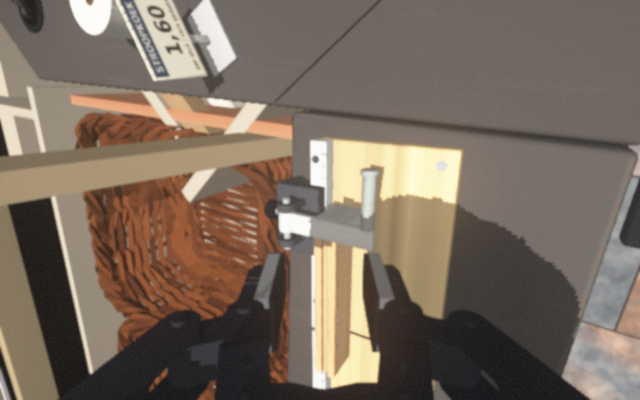

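View pics/side16c.png

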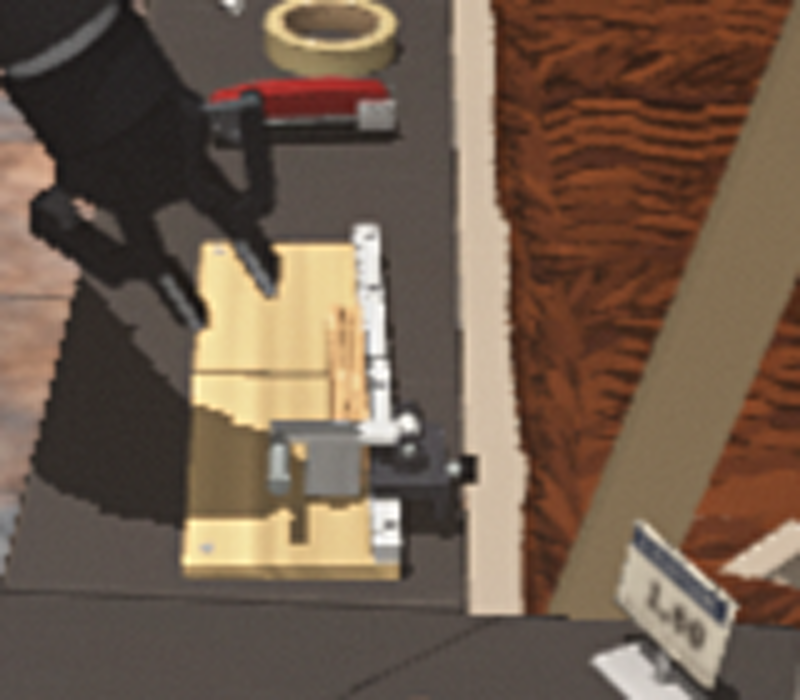

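Request:
{"fn": "apply_moves", "kwargs": {"rows": [[0.034,[0.004,0,0],[-0.3,5,0]],[0.034,[0.008,0,-0.01],[-0.55,9.98,0]],[0.034,[0.011,-0.0005,-0.035],[-0.55,9.98,0]],[0.034,[0.011,-0.0005,-0.053],[-0.55,9.98,0]],[0.034,[0.011,-0.0005,-0.053],[-0.55,9.98,0]],[0.034,[0.011,-0.0005,-0.053],[-0.55,9.98,0]]]}}

```text
t: 17.45
eef_pos: [0.5046, -0.1203, 0.1061]
eef_rot: [-0.027, 0.984, 0.005, 0.173]
contact_force: [0.2, -0.1, 0.3]
grip_width: 0.034
```

```bash
python3 - <<'E'
from h import *
snap(17,"side","wrist")
s=state();print(s["joint_pos"].round(3),R.from_quat(s["eef_rot"]).as_matrix().round(3).tolist())
im,c=load("w17.npz");crop("pics/w17a.png",im,200,100,440,300,3)
E
```

```text
17.55 [ 0.5047 -0.1204  0.1069] yaw 3.16 F [ 0.62  0.3  -0.02] w 0.0337
[ 0.171  0.076 -0.825  0.125 -0.323 -0.228] [[-0.938, -0.055, 0.343], [-0.052, 0.998, 0.019], [-0.344, 0.0, -0.939]]
```

View pics/w17a.png

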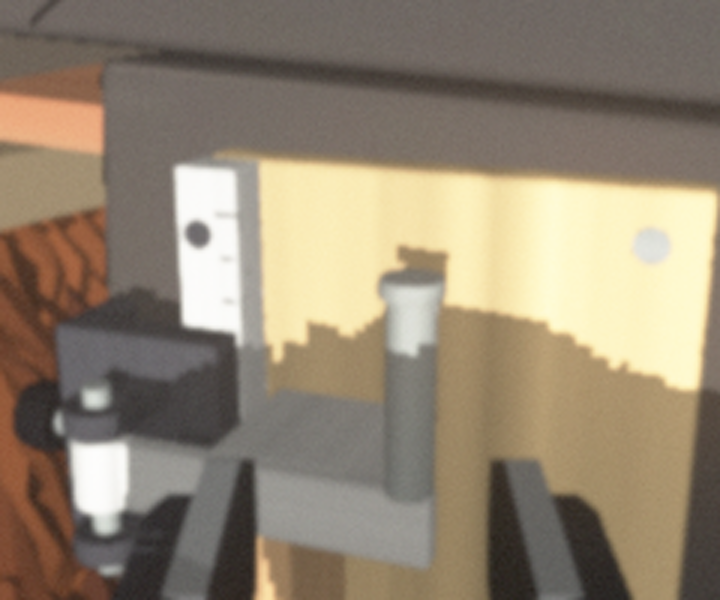

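View pics/side17c.png

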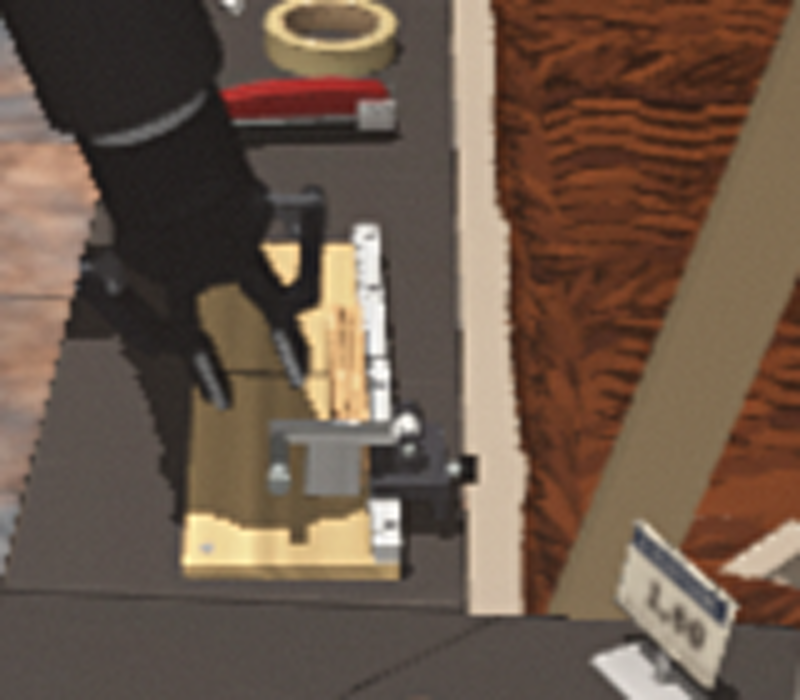

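```bash
python3 - <<'E'
from h import *
im,c=load("w17.npz")
g=lambda p:(200+p[0]/3,100+p[1]/3)
o=np.array([.565,-.082]);X=np.array([.9985,.0555]);Y=np.array([-.0555,.9985])
for p in [(410,278),(410,385),(410,495)]:
    q=ray(c,*g(p),.054);print(q.round(4),((q[:2]-o)@X*1e3).round(1),((q[:2]-o)@Y*1e3).round(1))
s=state();q=s["eef_pos"];print("tcp",((q[:2]-o)@X*1e3).round(1),((q[:2]-o)@Y*1e3).round(1),q[2])
# fingertips model: where tips project
T=R.from_quat(s["eef_rot"]).as_matrix()
for sx in (.017,-.017): 
    t=q+T@np.array([sx,-.011,.008]);print(proj(c,t), ((t[:2]-o)@X*1e3).round(1), t[2].round(4))
E
```

```text
[ 0.5189 -0.1411  0.054 ] -49.3 -56.5
[ 0.5175 -0.1202  0.054 ] -49.5 -35.5
[ 0.516  -0.0973  0.054 ] -49.8 -12.5
tcp -62.3 -35.0 0.10692395317006226
[365.83982251 247.42072912] -75.5 0.0936
[286.94325781 247.45750454] -43.6 0.1053
```

Request:
{"fn": "apply_moves", "kwargs": {"rows": [[0.034,[0.006,0.0003,-0.018],[0,0,0]],[0.034,[0.012,0.0006,-0.036],[0,0,0]],[0.034,[0.0177,0.001,-0.053],[0,0,0]],[0.034,[0.0177,0.001,-0.053],[0,0,0]],[0.034,[0.0177,0.001,-0.053],[0,0,0]]]}}

```text
t: 18.05
eef_pos: [0.5212, -0.1202, 0.0533]
eef_rot: [-0.027, 0.984, 0.005, 0.174]
contact_force: [0.2, 0.8, -0.0]
grip_width: 0.0335
```

```bash
python3 - <<'E'
from h import *
snap(18,"side","wrist")
im,c=load("w18.npz");crop("pics/w18a.png",im,200,100,440,300,3)
E
```

```text
18.15 [ 0.522  -0.1198  0.054 ] yaw 3.12 F [-0.74  0.12  0.06] w 0.034
```

View pics/wrist18.png

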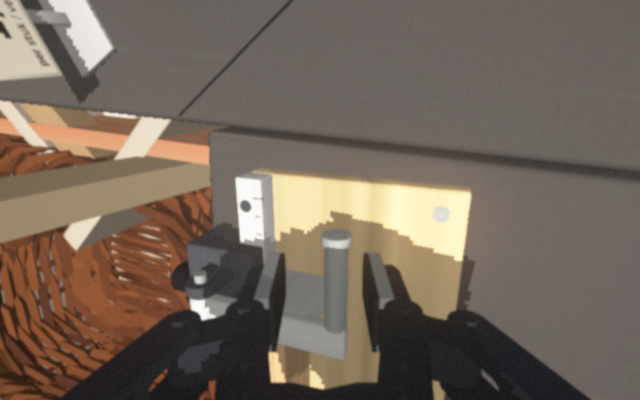

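View pics/side18c.png

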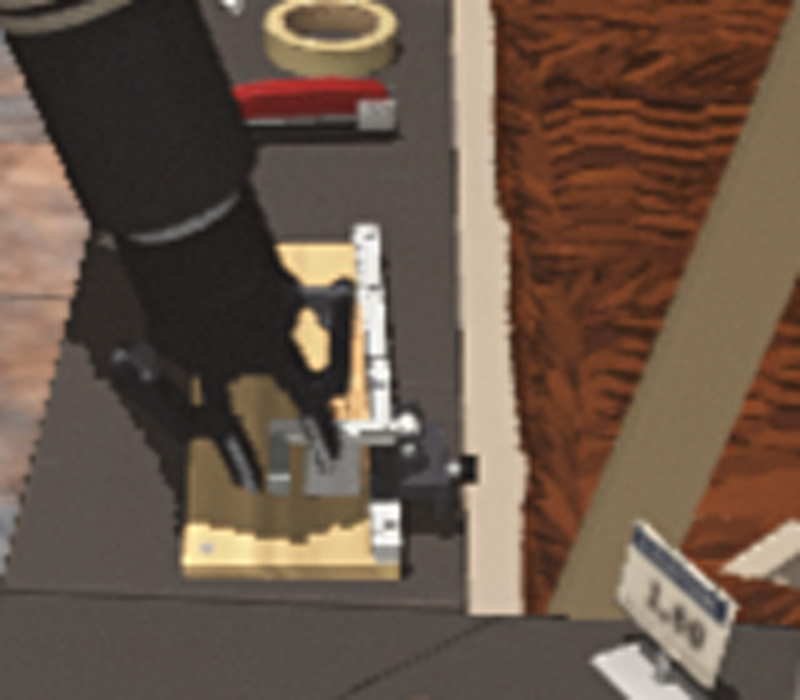

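Request:
{"fn": "apply_moves", "kwargs": {"rows": [[0.034,[0.003,0.0001,0.001],[0,0,0]],[0.034,[0.0055,0.0002,0.002],[0,0,0]],[0.034,[0.0065,0.0003,0.0025],[0,0,0]],[0.034,[0.0065,0.0003,0.0025],[0,0,0]]]}}

```text
t: 18.55
eef_pos: [0.5283, -0.1194, 0.0555]
eef_rot: [-0.027, 0.984, 0.005, 0.174]
contact_force: [-0.0, 0.1, -0.5]
grip_width: 0.0339
```

Request:
{"fn": "apply_moves", "kwargs": {"rows": [[0.034,[0.001,0.0,0.004],[0,0,0]],[0.034,[0.002,0.0,0.008],[0,0,0]],[0.034,[0.003,0.0,0.012],[0,0,0]]]}}

```text
t: 18.85
eef_pos: [0.5287, -0.12, 0.0662]
eef_rot: [-0.026, 0.985, 0.005, 0.172]
contact_force: [-6.8, -1.1, -1.2]
grip_width: 0.0338
```

```bash
python3 - <<'E'
from h import *
snap(19,"side","wrist")
im,c=load("w19.npz");crop("pics/w19a.png",im,180,160,420,360,3)
E
```

```text
18.95 [ 0.5287 -0.1201  0.0665] yaw 3.07 F [-6.6  -0.36  0.5 ] w 0.0341
```

View pics/w19a.png

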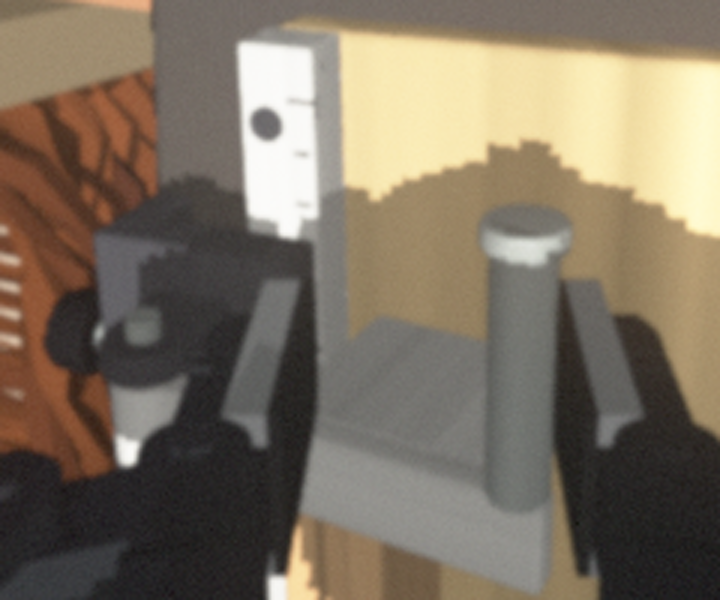

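View pics/side19c.png

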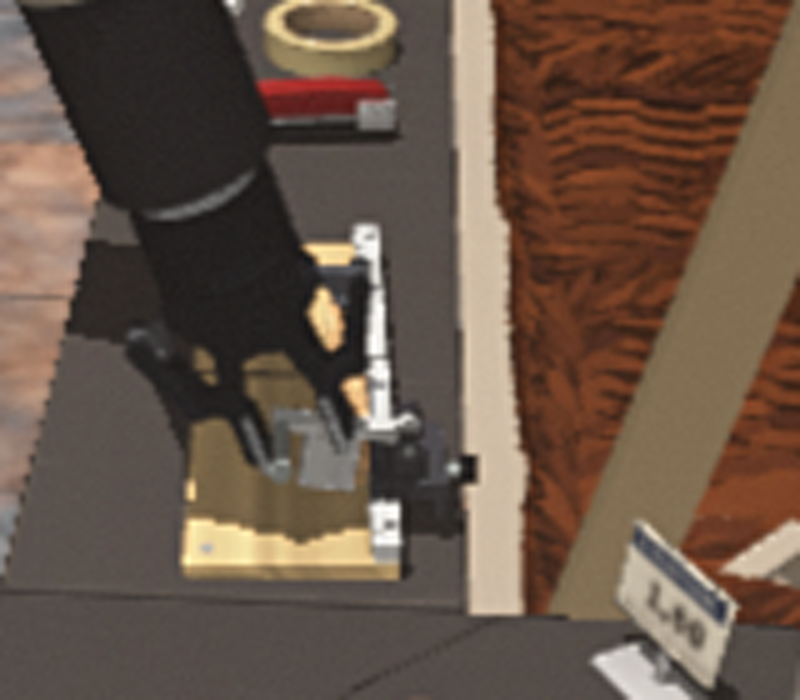

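Request:
{"fn": "apply_moves", "kwargs": {"rows": [[0.034,[0.002,0.0,0.008],[0,0,0]],[0.034,[0.005,0.0,0.016],[0,0,0]],[0.034,[0.009,0.0,0.024],[0,0,0]],[0.034,[0.014,0.0003,0.031],[0,0,0]],[0.034,[0.02,0.0007,0.038],[0,0,0]],[0.034,[0.026,0.001,0.042],[0,0,0]]]}}

```text
t: 19.55
eef_pos: [0.5572, -0.1185, 0.11]
eef_rot: [-0.027, 0.984, 0.005, 0.174]
contact_force: [-1.8, 0.0, 1.1]
grip_width: 0.0341
```

```bash
python3 - <<'E'
from h import *
snap(20,"side","wrist")
im,c=load("w20.npz");crop("pics/w20a.png",im,180,160,420,360,3)
E
```

```text
19.65 [ 0.5586 -0.1182  0.1103] yaw 3.15 F [-0.69  0.33  0.07] w 0.0343
```

View pics/w20a.png

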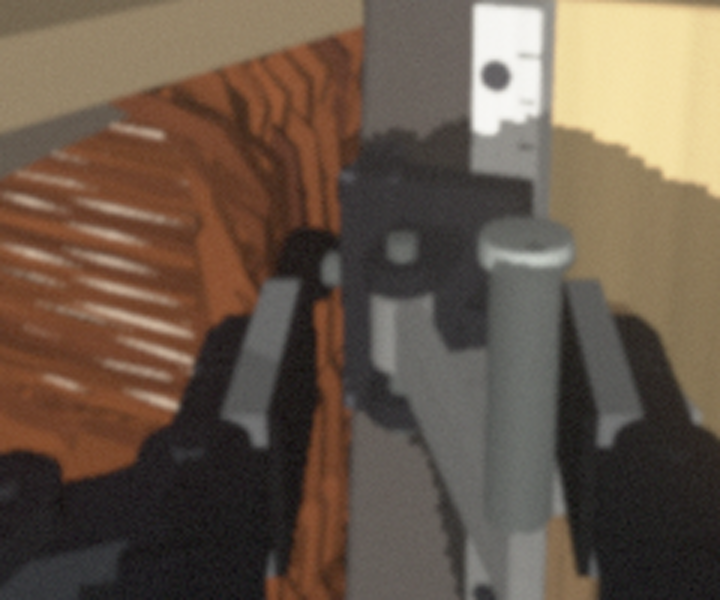

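View pics/side20c.png

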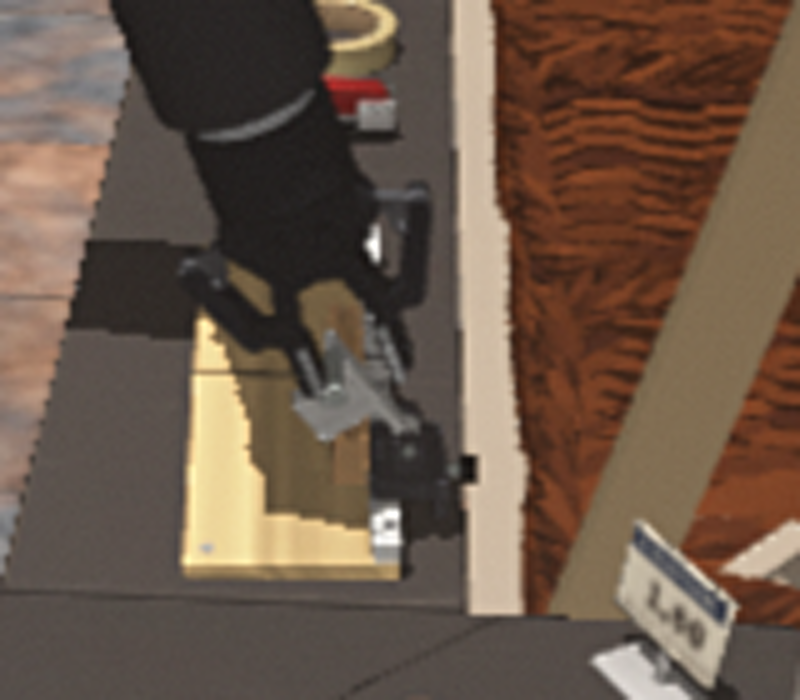

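Request:
{"fn": "apply_moves", "kwargs": {"rows": [[0.034,[0.008,0.0003,0.005],[0,0,0]],[0.034,[0.016,0.0006,0.008],[0,0,0]],[0.034,[0.025,0.001,0.011],[0,0,0]],[0.034,[0.034,0.0015,0.012],[0,0,0]],[0.034,[0.043,0.002,0.012],[0,0,0]],[0.034,[0.05,0.0025,0.012],[0,0,0]],[0.034,[0.057,0.003,0.011],[0,0,0]],[0.034,[0.057,0.003,0.011],[0,0,0]]]}}

```text
t: 20.45
eef_pos: [0.6147, -0.1154, 0.1196]
eef_rot: [-0.027, 0.984, 0.005, 0.174]
contact_force: [0.3, -0.3, -0.8]
grip_width: 0.0338
```

```bash
python3 - <<'E'
from h import *
snap(21,"side","wrist")
im,c=load("w21.npz");crop("pics/w21a.png",im,180,160,420,360,3)
E
```

```text
20.55 [ 0.6138 -0.1155  0.1198] yaw 3.13 F [-0.35 -0.03 -0.24] w 0.0338
```

View pics/w21a.png

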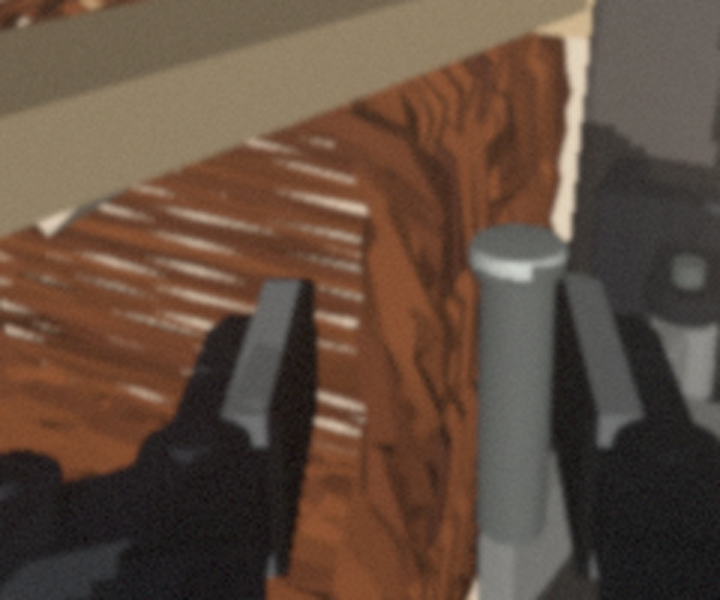

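View pics/side21c.png

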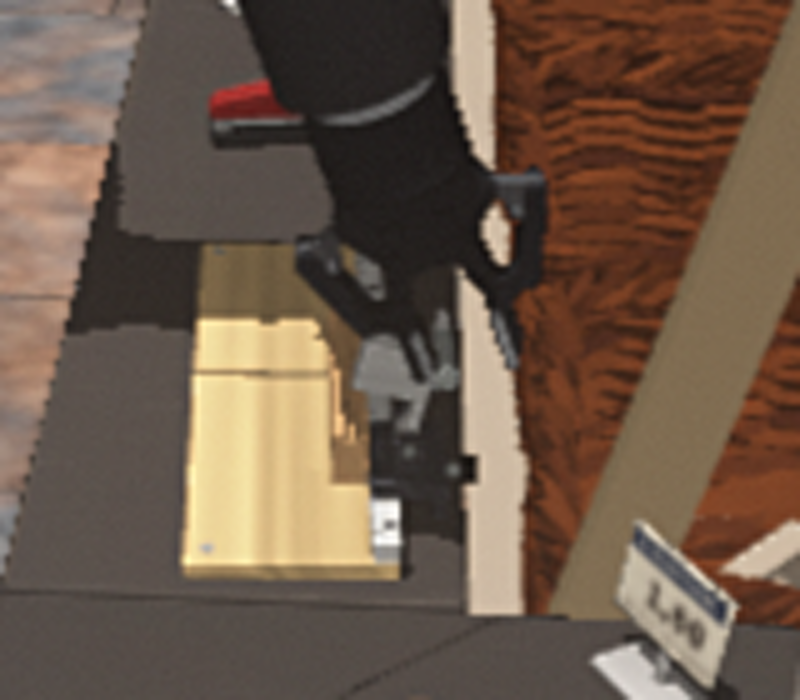

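Request:
{"fn": "apply_moves", "kwargs": {"rows": [[0.034,[0.002,0.0001,-0.0005],[0,0,0]],[0.034,[0.004,0.0002,-0.001],[0,0,0]],[0.034,[0.004,0.0002,-0.001],[0,0,0]]]}}

```text
t: 20.85
eef_pos: [0.6178, -0.1153, 0.119]
eef_rot: [-0.027, 0.984, 0.005, 0.174]
contact_force: [-0.4, 0.8, 0.0]
grip_width: 0.0336
```

Request:
{"fn": "apply_moves", "kwargs": {"rows": [[0.034,[0.002,0.0001,-0.0005],[0,0,0]],[0.034,[0.004,0.0002,-0.001],[0,0,0]],[0.034,[0.004,0.0002,-0.001],[0,0,0]]]}}

```text
t: 21.15
eef_pos: [0.622, -0.1151, 0.1179]
eef_rot: [-0.027, 0.984, 0.005, 0.174]
contact_force: [-0.6, 0.9, 0.1]
grip_width: 0.0339
```

Request:
{"fn": "apply_moves", "kwargs": {"rows": [[0.034,[0.002,0.0001,-0.0005],[0,0,0]],[0.034,[0.003,0.0002,-0.001],[0,0,0]],[0.034,[0.003,0.0002,-0.001],[0,0,0]]]}}

```text
t: 21.45
eef_pos: [0.6239, -0.1151, 0.1164]
eef_rot: [-0.027, 0.985, 0.005, 0.173]
contact_force: [-4.7, 0.3, 0.8]
grip_width: 0.0341
```

Request:
{"fn": "apply_moves", "kwargs": {"rows": [[0.034,[-0.006,-0.0003,-0.001],[0,0,0]],[0.034,[-0.006,-0.0003,-0.001],[0,0,0]],[0.034,[-0.015,-0.0008,0.023],[0,0,0]],[0.034,[-0.028,-0.0015,0.06],[0,0,0]],[0.034,[-0.045,-0.0025,0.105],[0,0,0]],[0.034,[-0.07,0.02,0.14],[-0.5,8,0]],[0.034,[-0.1,0.04,0.17],[-1,16,0]],[0.034,[-0.13,0.07,0.18],[-1.1,20,0]]]}}

```text
t: 22.25
eef_pos: [0.4992, -0.0483, 0.2989]
eef_rot: [-0.027, 1.0, -0.0, 0.0]
contact_force: [0.4, 1.1, -0.5]
grip_width: 0.0343
```

Request:
{"fn": "apply_moves", "kwargs": {"rows": [[0.06,[0,0.0,0],[0,0,0]],[0.06,[-0.005,0.0,0.0],[0,0,0]],[0.06,[-0.005,0,0],[0,0,0]]]}}

```text
t: 22.55
eef_pos: [0.4929, -0.0486, 0.2947]
eef_rot: [-0.027, 1.0, 0.0, -0.0]
contact_force: [-0.5, 0.6, -0.1]
grip_width: 0.0601
```

```bash
python3 - <<'E'
from h import *
snap(22,"side","wrist","scene")
im,c=load("w22.npz");crop("pics/w22a.png",im,180,20,380,220,4)
E
```

```text
22.7 [ 0.4932 -0.049   0.2946] yaw 3.08 F [ 1.19 -0.21 -0.34] w 0.0604
```

View pics/wrist22.png

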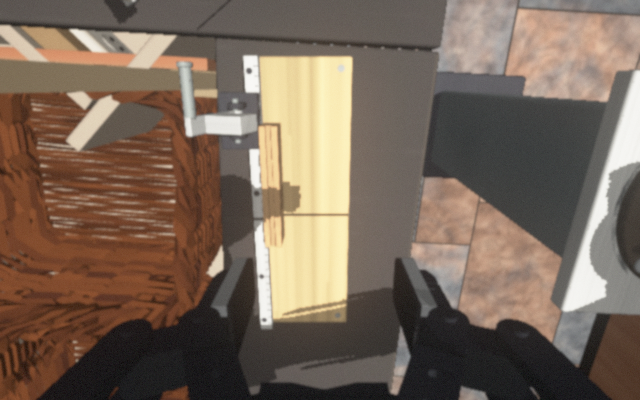

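View pics/side22c.png

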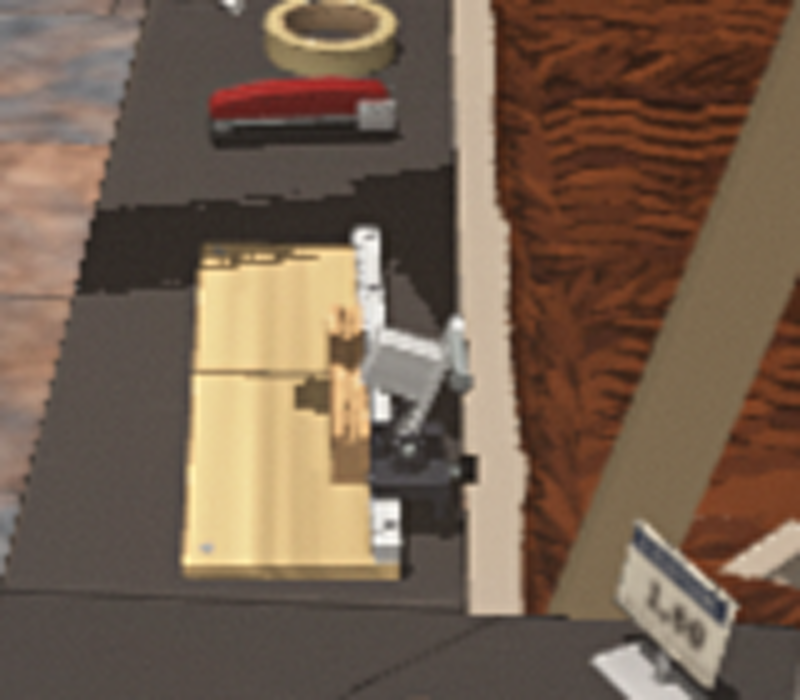

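View pics/scene22.png

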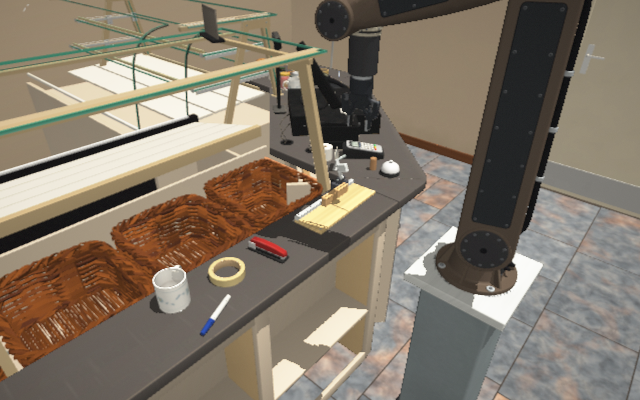

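View pics/w22a.png

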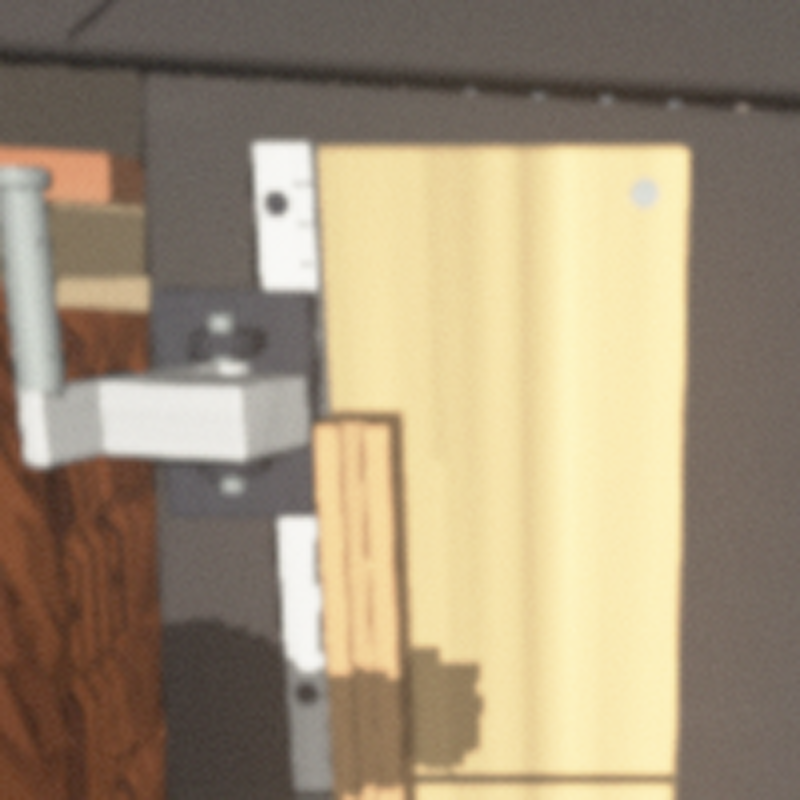

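```bash
python3 - <<'E'
from h import *
im,c=load("w22.npz")
g=lambda p:(180+p[0]/4,20+p[1]/4)
o=np.array([.565,-.082]);X=np.array([.9985,.0555]);Y=np.array([-.0555,.9985])
def cc(p,z,G=g):
    q=ray(c,*G(p),z);return ((q[:2]-o)@X*1e3).round(1),((q[:2]-o)@Y*1e3).round(1)
print("lath near top",cc((313,423),.046),cc((388,423),.046))
print("carr ends",cc((230,290),.038),cc((290,517),.038), "fence-level",cc((310,291),.026),cc((300,517),.026))
k=lambda p:p
print("far",cc((265.5,245),.046,k),cc((283,246),.046,k))
print("fence face",cc((317,200),.026),cc((268+0,320),.026,k))
E
```

```text
lath near top (np.float64(-0.2), np.float64(2.6)) (np.float64(-19.9), np.float64(2.6))
carr ends (np.float64(20.8), np.float64(-30.6)) (np.float64(8.9), np.float64(28.8)) fence-level (np.float64(2.1), np.float64(-30.0)) (np.float64(8.5), np.float64(30.9))
far (np.float64(-0.8), np.float64(139.6)) (np.float64(-21.1), np.float64(140.9))
fence face (np.float64(-1.1), np.float64(-52.9)) (np.float64(5.1), np.float64(257.8))
```

```bash
python3 -c "
from cell import *
print(state()['t'],state()['contact_force']);print(job_done())"
```

```text
22.7 [ 1.19284192 -0.20647187 -0.33776811]
the job is handed in; nothing more can be done
None
```

I set the lath to length and handed the job in at t = 22.7 s. The handover gave no verdict, so what follows is from my own measurements.

- **Stop down:** I pushed the pin over, then pressed it down to its hard end, where the tool read about 10 N. The pictures showed the arm level.
- **Gauging:** I gripped the lath, slid it flush to the fence and along to the stop. The stop gave for about 3 mm and then went firm. I held it there for more than 0.5 s with about 10.5 N on the tool. About 3 N of that was sliding friction, so I put the lath-to-stop force at about 7–8 N. I could not read that force directly.
- **Stop up:** After letting go of the lath, I lifted the stop by its pin with the gripper tilted 20° and without gripping it. A first try at 30° brought two joints close to their limits, so I dropped it. The stop went to its upper hard end, where the push force rose to about 5 N.
- **Last check, from the wrist picture:**
  - The lath's end is about 2.6 mm along from the carriage origin (target 3 mm).
  - Its side is within about 1 mm of the fence and parallel to within about 0.01 rad.
  - The stop is leaning back, the tape, stapler, coin roll and bell look unmoved, and the gripper is clear of everything.

One thing disagreed: in the close-up at the firm position, about 2 mm of hinge shaft still showed on the -y side. The sharp rise in force and the measured stop position (about 3 mm) both showed the play was used up, so I went by those.

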